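Charge the crushing mould and index it under the press

ROBOT

A 6-joint arm with a two-finger parallel gripper is mounted at the origin on the work surface. World frame = base frame: x ahead of the robot, y to its left, z up, the work surface at z = 0. Lengths are in m, angles in degrees, forces in N, time in s.
With the tool pointing down it reaches from about 0.325 to 0.775 m from the base axis. Payload 9.3 kg.
Tool frame: the origin (TCP) lies midway between the tips of the shut fingers; the grasp point (between the pads) lies 19 mm behind it; z points along the fingers, y is the direction in which the jaws open and shut (so a half turn about z gives the same grasp; the last joint's range is limited). The gripper opens to 85 mm and grips with 20 to 120 N. Pads are 22 mm wide; open, the fingers measure 114 mm over their backs; the gripper's body (76 mm by 85 mm) begins 54 mm behind the grasp point. The pads swing forward as they close: fully open they stand 13 mm farther back than shut.
Start: joints at [64.824, 14.817, 1.232, 76.415, 0, 81.257], TCP at [0.156, 0.528, 0.197] pointing down, gripper open.
Joint ranges: [-174.27, 174.27], [-52.1, 104.24], [-59.71, 78.15], [-110.17, 111.67], [-87.03, 83.33], [-180, 180]. Speed limits (degrees/s): [127.2, 127.2, 159.86, 180, 180, 180].

INTERFACE

Orientations are given as a 3x3 rotation matrix whose columns are the frame's x, y, z axes.
In Python, from bench import r gives the robot as it stands.
- The arm moves only by the tool play_rows, never from a script. Its argument "commands" is a list of rows, each a list of 2 entries, a list of its own where there are three numbers: the shift along the world's x, y, z each as a share of 0.5 m, from -1 to 1, then the turn, a rotation vector about the world's x, y, z each as a share of 90 degrees, from -1 to 1. In form: [[[tx, ty, tz], [ax, ay, az]], ...]. A call has exactly 5 rows; each row is the pose to reach, as a shift and turn from the pose commanded when the call began; what a row does not reach only later rows make up. A row lasts 1/10 s, in which the tool goes at most 50 mm and 8.59 degrees, less where a joint would pass 70% of its speed; a pose out of reach is approached as far as the arm can. A call with a number of a shift or a turn outside -1 to 1 is refused whole. A call with a gripper value outside its range is refused whole. "gripper" is the opening, from -1 (shut) to 1 (fully open), set as the call begins (left out, the last holds). The fingers move at their own pace and stop on an object; "squeeze" is the grip in N (left out, the last holds). Time passes only in rows, so rows that repeat a pose let the fingers close, or fill a call up. It gives the time, the measured TCP pose, the force and the opening at its end, in the units of the state.
- r.observe(): the state, without advancing time (a new reading comes with each control period).
- r.read_camera(name): name is "side" or "top"; returns a dict with "frame" (420x560x3 uint8, red, green, blue), "fx", "fy", "cx", "cy" (pixels), "extrinsics" (4x4, takes a point from world to camera coordinates). Camera axes: x right, y up, looking along -z (the intrinsics and any distortion apply to the point x, -y, -z); pixel columns grow to the right and rows downward; lengths in m; the calibration is good to about 2 mm. A picture is of the moment at which its call begins. There is no depth.
- r.close_job(): hands the job in, once; it reports no verdict.
Trained networks look in a picture, given as the dict that the camera call returned (one of the last four; its "shot" number tells which), for a name from the list of things; names that differ only in an ending like _2 or _b are one class to them, and where a whole thing is asked for, a point or a joint stands for the part that bears it (a point fixed in the world has none). Each returns a list of dicts, best first, with "confidence" (0 to 1); they miss things now and then, are a little off and sometimes report something else, mostly with a low value. They report only what shows in the picture. A call takes as long as a camera call.
- r.regions_of(picture, thing): "region" (420x560 bool, what is visible of it).
- r.mark_of(picture, thing): "position" ([x, y, z] in m, in the coordinates of the camera as it stood for that picture, good to about 4 mm: a listed point, or the origin of a listed thing).
The state is a dict: "t": time; "q": joint angles; "joint_vel": joint speeds; "joint_torque": joint torques, N m; "tcp_pos": TCP position; "ee_rot": TCP orientation; "contact_force": force on the tool from outside, world axes, zero at the start; "moment": the same for the moment, N m; "width": finger opening in m.
Only numpy, scipy, OpenCV 4.12 (cv2) and the standard library are available. Lean on these libraries where they do the work, as an engineer would, in place of code of your own. Each camera call takes 0.05 s, during which the arm holds its last target. There are 200 camera calls.

TASK

Put every grey stone on the bench into the blue scoop on the balance to be weighed together, let go, then tip the scoop so that all the stones land in the steel mould while it is locked at its filling station, and stand the empty scoop back upright in the middle of the balance's steel plate. Then pull up the red plunger and twist it clockwise to its stop so that it stays out, swing the mould round under the press ram, and twist the plunger back so that its pin drops fully home in the other hole. Leave the other things on the bench alone.

Things in the scene. Friction and masses are not known exactly. Their poses are not given: they have to be found in the camera images.
- press: Blue bench press with its swivel base, fixed. Origin: on the bench, on the vertical pivot axis of the swivel arm; z up. The mould at its filling station lies in the direction -0.70 rad from this body's x axis, and under the ram at +1.045 rad. Base plate 18 mm thick.
- ram (a point): Centre of the underside of the press's round ram pad (96 mm across), 150 mm above the bench, 120 mm from the pivot. Its x axis points away from the pivot. The frame's column (65 x 85 mm, 345 tall) stands 135 mm farther out along x; its head (80 mm wide, z 280 to 345 mm) reaches back to 58 mm on the pivot side of the ram.
- swivel (a joint): Swivel arm (blue bar 50 mm wide, top 46 mm above the bench) with the mould at one end, the plunger at the other. rad; 0 = filling station (start), 1.745 = under the ram; grows anticlockwise from above; stops 0.03 beyond each. An index hole at each station, 0.015 rad of play; free to turn only while the pin is out. Friction 0.15 N m: stays where left.
- mould_in (a point): Centre of the inner floor of the open-topped square steel mould on the swivel arm, 40 mm above the bench, 125 mm from the pivot. Its x axis points from the pivot outward along the arm, z up. Mould outside 142 x 142 mm, walls 6 mm (inside 130 x 130), rim 82 mm above this point (122 mm above the bench).
- plunger (a joint): Index plunger's lift, m: 0 = pin home in a hole, 0.017 = upper stop. Spring pulls it down, 5 N at 0, 7 N at 0.015. Twisted under about 0.1 rad it rises and falls freely; to twist further lift it above 0.011; it then rests on the collar at 0.011, held out by itself. Untwisted between holes, the pin rides on the index plate at 0.008 and drops in when a hole comes under it.
- twist (a joint): Twist of the plunger's knob, rad; 0 = knob bar along the swivel arm (cross-pin in line with the slot of the collar), grows clockwise seen from above, stop at 1.45 (knob bar across the arm). Nearly free; it stays where it is left.
- knob_grip (a point): Centre of the plunger's red bar knob: 62 mm long along this point's x axis, 15 wide (y), 24 tall (z), 97 mm above the bench when the pin is home, 100 mm from the pivot, on the other side than the mould. Turns with the twist and the arm, rises with the plunger. Below it a collar, 34 x 34 mm, top 68 mm above the bench. The arm may be swung by this knob.
- balance: White bench balance, 170 (x) x 200 (y) mm, body 45 mm tall. Fixed. Origin: on the bench under its centre.
- balance_top (a point): Centre of the balance's steel weighing plate (125 x 150 mm), on its upper face, 53 mm above the bench; axes as the balance.
- scoop: Blue weighing scoop, standing on the balance at the start, 0.14 kg. Origin: underside of its floor, centre; x points to its open pouring front, z up. Floor 120 (x) x 105 (y) mm, 4 thick, walls 4 thick and 42 tall at the rear (-x) and both sides; at the front a ramp rises to 11 mm, ending at x = +82 mm. Handle at the rear.
- scoop_handle (a point): Grip point of the scoop's handle, a bar along the scoop's x axis, 16 mm wide (y), 20 tall (z), from 60 to 124 mm behind the scoop's origin. This point: 95 mm behind the origin, 32 mm above the underside. Axes as the scoop.
- stone0: Grey stone, a faceted chunk about 37 mm across and 33 tall, 0.06 kg; origin at its centre. May be absent (2 to 4 of the five are there).
- stone1: Grey stone, a faceted chunk about 37 mm across and 33 tall, 0.06 kg; origin at its centre. May be absent (2 to 4 of the five are there).
- stone2: Grey stone, a faceted chunk about 37 mm across and 33 tall, 0.06 kg; origin at its centre. May be absent (2 to 4 of the five are there).
- stone3: Grey stone, a faceted chunk about 37 mm across and 33 tall, 0.06 kg; origin at its centre. May be absent (2 to 4 of the five are there).
- stone4: Grey stone, a faceted chunk about 37 mm across and 33 tall, 0.06 kg; origin at its centre. May be absent (2 to 4 of the five are there).
- tamping_rod: bystander: steel rod 16 mm across, 220 long, lying along its x axis, origin under its middle
- brush: bystander: hand brush lying flat, about 200 mm long
- wrench: bystander: open-ended wrench lying flat, about 180 mm long
- sample_jar: bystander: lidded jar 56 mm across, 80 tall, origin under its centre
- brick_chunk: bystander: orange-red brick fragment 60 x 45 x 30 mm; it is not one of the stones; origin under its centre
- spacer_ring: bystander: steel ring 100 mm across, 25 tall, origin under its centre
- tin: bystander: tin can 70 mm across, 90 tall, origin under its centre

How it is judged:
By the outcome, as a careful person would: the job done as asked, in the order asked, and still so for the second after the job is handed in, with the robot touching nothing.
Of stone0, stone1, stone2, stone3, stone4 only 2 to 4 are there at a start; the rules pass over those that are not, and their reading is None.
At some moment in a run one of stone0, stone1, stone2, stone3, stone4 may be knocked a few centimetres aside while the robot is not near it.
It also fails if it takes over 208 s, if anything falls off the work surface, if the arm or the gripper's body presses on something with over 40 N, if the wrist force passes 120 N, or if a joint passes its speed limit or range.

## Working session

There is one attempt and no reset: what is moved stays moved. The work goes in short steps, Python scripts to look and compute and a tool call to move; the robot and the scene stay as the last step left them, time stands still between calls to the robot, and variables do not carry over. Pictures are saved under pics/ and viewed, about 12 in all and at most 16, crops included, and the job is handed in when it is done.

Besides the shell and the picture viewer there is one more tool, called as name(argument=value, ...) on one line, values as JSON. play_rows: Moves the arm, as the interface text tells. Shift numbers are shares of 0.5 m and turn numbers shares of 90 degrees, none past 1 either way. Its arguments: {"type":"object","properties":{"commands":{"type":"array"},"gripper":{"type":"number"},"squeeze":{"type":"number"}},"required":["commands"]}

```bash
ls; mkdir -p pics; cat > h.py <<'E'
import numpy as np,cv2
from bench import r
def w(p,pic):
    E=np.array(pic["extrinsics"]);return (np.linalg.inv(E)@np.r_[p,1])[:3]
def px(P,pic):
    c=(np.array(pic["extrinsics"])@np.r_[P,1])[:3];return pic["cx"]+pic["fx"]*c[0]/-c[2],pic["cy"]+pic["fy"]*-c[1]/-c[2]
def ray(u,v,pic,z):
    E=np.linalg.inv(np.array(pic["extrinsics"]));d=E[:3,:3]@np.array([(u-pic["cx"])/pic["fx"],-(v-pic["cy"])/pic["fy"],-1]);o=E[:3,3]
    return o+d*(z-o[2])/d[2]
def save(pic,n): cv2.imwrite("pics/"+n,cv2.cvtColor(pic["frame"],cv2.COLOR_RGB2BGR))
def marks(pic,names,mn=0.3):
    for n in names:
        for m in r.mark_of(pic,n):
            if m["confidence"]>mn: print(n,round(m["confidence"],2),np.round(w(m["position"],pic),4))
E
python3 - <<'E'
from h import *
o=r.observe();print({k:np.round(v,3).tolist() for k,v in o.items()})
for c in("top","side"):
    p=r.read_camera(c);save(p,c+"0.png");print(c,{k:p[k] for k in p if k!="frame"})
    marks(p,["press","ram","mould_in","knob_grip","balance","balance_top","scoop","scoop_handle","stone0","brick_chunk","tamping_rod","brush","wrench","sample_jar","spacer_ring","tin"])
E
```

```text
pics
{'t': 0.0, 'q': [64.824, 14.85, 1.188, 76.415, 0.0, 81.255], 'joint_vel': [0.03, -0.098, -0.008, 0.035, -0.004, -0.015], 'joint_torque': [-0.001, -55.564, 34.453, 0.014, -0.0, 0.0], 'tcp_pos': [0.155, 0.527, 0.197], 'ee_rot': [[-0.959, 0.283, -0.001], [0.283, 0.959, -0.001], [0.0, -0.001, -1.0]], 'contact_force': [-0.585, 0.64, -0.265], 'moment': [-0.022, -0.014, 0.021], 'width': 0.085}
top {'fx': 454.8508813606633, 'fy': 454.8508813606633, 'cx': 281.8816970472703, 'cy': 207.10522030704033, 'extrinsics': array([[ 2.63950212e-02, -9.99651589e-01, -5.96726955e-05,
         1.06919701e-02],
       [ 9.75112819e-01,  2.57339489e-02,  2.20210703e-01,
        -6.00801793e-01],
       [-2.20132444e-01, -5.87065378e-03,  9.75452327e-01,
        -1.37422631e+00],
       [ 0.00000000e+00,  0.00000000e+00,  0.00000000e+00,
         1.00000000e+00]]), 'shot': 1}
press 0.88 [ 0.5379  0.1713 -0.001 ]
press 0.46 [0.6089 0.2684 0.1457]
ram 0.71 [0.6059 0.2698 0.1476]
ram 0.53 [ 0.6392 -0.1519 -0.0013]
mould_in 0.56 [0.6269 0.0822 0.0362]
knob_grip 0.51 [0.4716 0.2388 0.0973]
balance 0.88 [ 0.64
[... 1063 characters left out ...]
 0.08   0.0414]
knob_grip 0.58 [0.4691 0.2401 0.1002]
balance 0.77 [ 0.6342 -0.1549  0.0028]
balance_top 0.59 [ 0.658  -0.1547  0.0549]
scoop 0.68 [ 0.6566 -0.1494  0.0552]
scoop_handle 0.97 [ 0.6761 -0.2444  0.089 ]
stone0 0.81 [ 0.4808 -0.3403  0.0144]
stone0 0.47 [ 0.4799 -0.1438  0.0176]
brick_chunk 0.87 [ 4.580e-01 -4.273e-01 -2.000e-04]
tamping_rod 0.92 [ 0.7844 -0.2011  0.003 ]
tamping_rod 0.46 [8.044e-01 4.650e-02 7.000e-04]
brush 0.77 [ 0.7043 -0.3554  0.0018]
wrench 0.57 [0.365  0.4006 0.0005]
sample_jar 0.57 [ 0.614  -0.464   0.0024]
spacer_ring 0.86 [0.8054 0.0446 0.004 ]
spacer_ring 0.46 [ 0.6534 -0.1499  0.0553]
tin 0.84 [0.4299 0.5029 0.0021]
tin 0.45 [ 0.4581 -0.4303  0.0011]
```

View pics/top0.png

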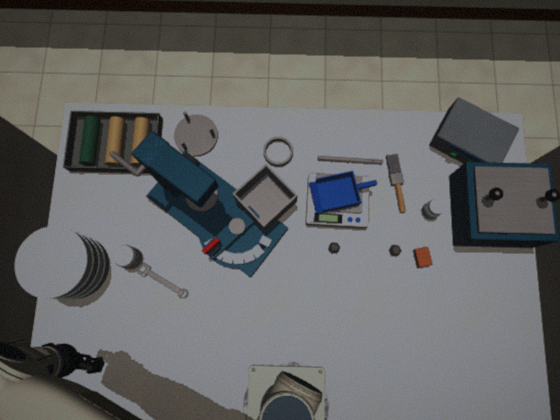

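View pics/side0.png

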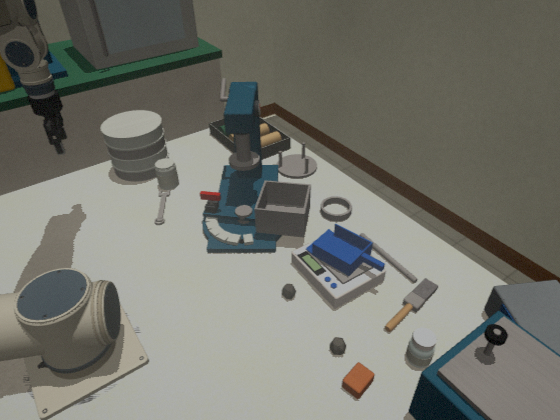

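The two stones show at (334,247) and (395,250) in the top view, matching the networks. The mould is empty at the filling station, the scoop is on the balance, and the red knob is at (212,246). I'll start moving toward the first stone.

play_rows(commands=[[[0.24, -0.48, 0], [0, 0, 0.18]], [[0.24, -0.48, 0], [0, 0, 0.18]], [[0.24, -0.48, 0], [0, 0, 0.18]], [[0.24, -0.48, 0], [0, 0, 0.18]], [[0.24, -0.48, 0], [0, 0, 0.18]]], gripper=0.5)

```text
t: 2.2
tcp_pos: [0.2666, 0.3044, 0.1975]
ee_rot: [[-1.0, 0.003, 0.001], [0.003, 1.0, 0.0], [-0.001, 0.0, -1.0]]
contact_force: [1.7, -0.1, -0.4]
width: 0.0638
```

play_rows(commands=[[[0.24, -0.47, 0], [0, 0, 0]], [[0.24, -0.47, 0], [0, 0, 0]], [[0.24, -0.47, 0], [0, 0, 0]], [[0.24, -0.47, 0], [0, 0, 0]], [[0.24, -0.47, 0], [0, 0, 0]]])

```text
t: 2.7
tcp_pos: [0.3805, 0.0814, 0.1978]
ee_rot: [[-1.0, 0.004, 0.001], [0.004, 1.0, 0.0], [-0.001, 0.0, -1.0]]
contact_force: [1.4, 0.1, 0.6]
width: 0.0639
```

play_rows(commands=[[[0.16, -0.4, -0.1], [0, 0, 0]], [[0.16, -0.4, -0.1], [0, 0, 0]], [[0.16, -0.4, -0.1], [0, 0, 0]], [[0.16, -0.4, -0.1], [0, 0, 0]], [[0.16, -0.4, -0.1], [0, 0, 0]]])

```text
t: 3.2
tcp_pos: [0.4608, -0.1202, 0.1462]
ee_rot: [[-1.0, 0.007, -0.001], [0.007, 1.0, -0.0], [0.001, -0.0, -1.0]]
contact_force: [0.1, 0.3, 0.8]
width: 0.0642
```

play_rows(commands=[[[0, -0.38, -0.06], [0, 0, 0]], [[0, -0.38, -0.06], [0, 0, 0]], [[0, -0.38, -0.06], [0, 0, 0]], [[0, -0.38, -0.06], [0, 0, 0]], [[0, -0.38, -0.06], [0, 0, 0]]])

```text
t: 3.7
tcp_pos: [0.4595, -0.3111, 0.1158]
ee_rot: [[-1.0, 0.008, -0.001], [0.008, 1.0, -0.0], [0.001, -0.0, -1.0]]
contact_force: [0.3, 0.2, 0.2]
width: 0.0642
```

```bash
cat >> h.py <<'E'
from scipy.spatial.transform import Rotation as Ro
def R_down(yaw,lean=0.,):
    "tool y at yaw deg, tool x at yaw+90; lean>0 turns about tool y (scoop pour sense)"
    R=np.c_[[-np.sin(np.radians(yaw)),np.cos(np.radians(yaw)),0],[np.cos(np.radians(yaw)),np.sin(np.radians(yaw)),0],[0,0,-1]]
    return R@Ro.from_euler("y",-lean,degrees=True).as_matrix() if lean else R
def rel(pos,R=None):
    o=r.observe();p=np.array(o["tcp_pos"]);M=np.array(o["ee_rot"])
    s=(np.array(pos)-p)/.5;v=(np.zeros(3) if R is None else Ro.from_matrix(R@M.T).as_rotvec(degrees=True)/90)
    print("t",o["t"],"at",np.round(p,4),"rel",np.round(s,3),np.round(v,3),"w",round(o["width"],4),"F",np.round(o["contact_force"],1))
E
python3 - <<'E'
from h import *
for c in("side","top"):
    p=r.read_camera(c);save(p,c+"1.png")
    marks(p,["stone0"])
rel((0.481,-0.340,0.005),R_down(90))
E
```

```text
stone0 0.62 [ 0.4794 -0.1462  0.0197]
stone0 0.51 [ 0.4787 -0.339   0.018 ]
stone0 0.55 [ 0.4863 -0.1433  0.0144]
t 3.9 at [ 0.46   -0.3058  0.1175] rel [ 0.042 -0.068 -0.225] [-0.    -0.     0.002] w 0.0645 F [0.1 0.  0. ]
```

play_rows(commands=[[[0.042, -0.068, 0], [0, 0, 0]], [[0.042, -0.068, -0.06], [0, 0, 0]], [[0.042, -0.068, -0.12], [0, 0, 0]], [[0.042, -0.068, -0.18], [0, 0, 0]], [[0.042, -0.068, -0.225], [0, 0, 0]]])

```text
t: 4.4
tcp_pos: [0.4811, -0.3386, 0.0038]
ee_rot: [[-1.0, 0.002, -0.0], [0.002, 1.0, 0.001], [0.0, 0.001, -1.0]]
contact_force: [0.1, 0.2, -0.2]
width: 0.0642
```

play_rows(commands=[[[0, 0, 0], [0, 0, 0]], [[0, 0, 0], [0, 0, 0]], [[0, 0, 0], [0, 0, 0]], [[0, 0, 0], [0, 0, 0]], [[0, 0, 0], [0, 0, 0]]], gripper=-1, squeeze=30)

```text
t: 4.9
tcp_pos: [0.4815, -0.3409, 0.006]
ee_rot: [[-1.0, 0.004, 0.001], [0.004, 1.0, -0.001], [-0.001, -0.001, -1.0]]
contact_force: [-0.3, -0.1, 0.4]
width: -0.0002
```

play_rows(commands=[[[0, 0, 0], [0, 0, 0]], [[0, 0, 0.04], [0, 0, 0]], [[0, 0, 0.1], [0, 0, 0]], [[0, 0, 0.2], [0, 0, 0]], [[0, 0, 0.3], [0, 0, 0]]])

```text
t: 5.4
tcp_pos: [0.4805, -0.3402, 0.1563]
ee_rot: [[-1.0, 0.004, -0.001], [0.004, 1.0, 0.001], [0.001, 0.001, -1.0]]
contact_force: [2.1, -0.8, -0.2]
width: 0.0001
```

Width 0: missed. Look again.

```bash
python3 - <<'E'
from h import *
ims=[]
for c in("side","top"):
    p=r.read_camera(c)
    marks(p,["stone0"],.15)
    f=cv2.cvtColor(p["frame"],cv2.COLOR_RGB2BGR)
    u,v=map(int,px((.48,-.34,.016),p))
    g=cv2.resize(f[max(v-60,0):v+60,u-60:u+60],(400,400),interpolation=2);ims.append(g);print(c,u,v)
cv2.imwrite("pics/c2.png",np.hstack(ims))
rel((0.481,-0.340,0.005),R_down(90))
E
```

```text
stone0 0.52 [ 0.4786 -0.3385  0.0166]
stone0 0.51 [ 0.4821 -0.1415  0.0218]
stone0 0.31 [ 0.5395  0.1658 -0.0007]
side 337 345
stone0 0.39 [ 0.4849 -0.1457  0.014 ]
top 394 250
t 5.6 at [ 0.4814 -0.341   0.1563] rel [-0.001  0.002 -0.303] [0.001 0.001 0.003] w 0.0 F [-0.2  0.3 -0.1]
```

View pics/c2.png

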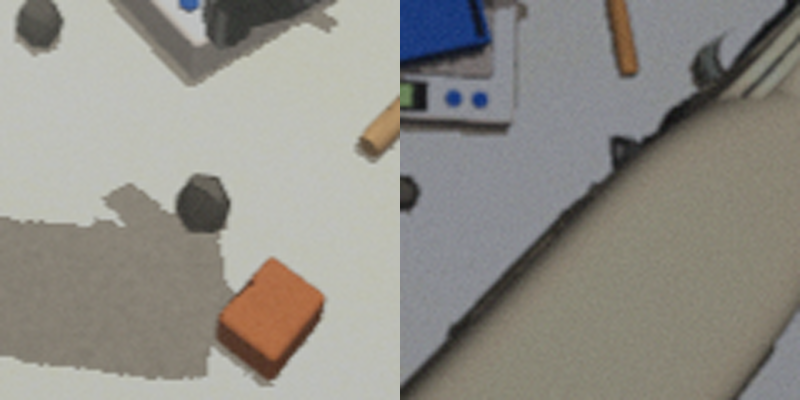

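```bash
python3 - <<'E'
from h import *
ims=[]
for c in("side","top"):
    p=r.read_camera(c)
    f=cv2.cvtColor(p["frame"],cv2.COLOR_RGB2BGR)
    o=r.observe();P=np.array(o["tcp_pos"])
    u,v=px(P,p);u2,v2=px(P+[0,0,.06],p);print(c,u,v,u2,v2)
    U,V=int(u),int(v)
    g=cv2.resize(f[V-40:V+40,U-40:U+40],(400,400),interpolation=cv2.INTER_CUBIC)
    g=cv2.convertScaleAbs(g,alpha=2.2,beta=20)
    cv2.circle(g,(int((u-U+40)*5),int((v-V+40)*5)),4,(0,0,255),-1);cv2.circle(g,(int((u2-U+40)*5),int((v2-V+40)*5)),4,(0,255,0),-1)
    ims.append(g)
cv2.imwrite("pics/c3.png",np.hstack(ims))
E
```

```text
side 342.57085288589275 306.87517509052 344.70254845466263 287.78349115998753
top 406.37573240988996 243.79043964295505 412.11459623234487 240.74739555343905
```

View pics/c3.png

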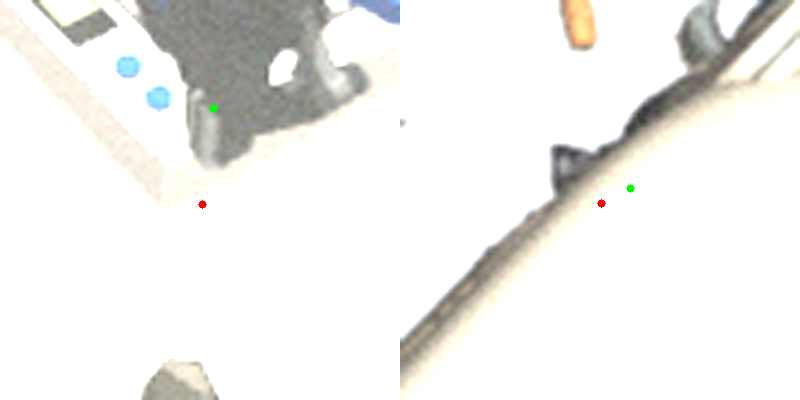

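```bash
python3 - <<'E'
from h import *
p=r.read_camera("side")
f=cv2.cvtColor(p["frame"],cv2.COLOR_RGB2BGR)
P=np.array(r.observe()["tcp_pos"])
for d,c in(((0,0,0),(0,0,255)),((0,0,.06),(0,255,0)),((0,0,.15),(255,0,0))):
    u,v=px(P+d,p);cv2.circle(f,(int(u),int(v)),1,c,-1)
g=cv2.resize(f[170:330,260:440],(720,640)[::1],interpolation=cv2.INTER_CUBIC)[:600]
g=(255*(g/255.)**.5).astype(np.uint8)
cv2.imwrite("pics/c4.png",g)
E
```

```text
(no output)
```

View pics/c4.png

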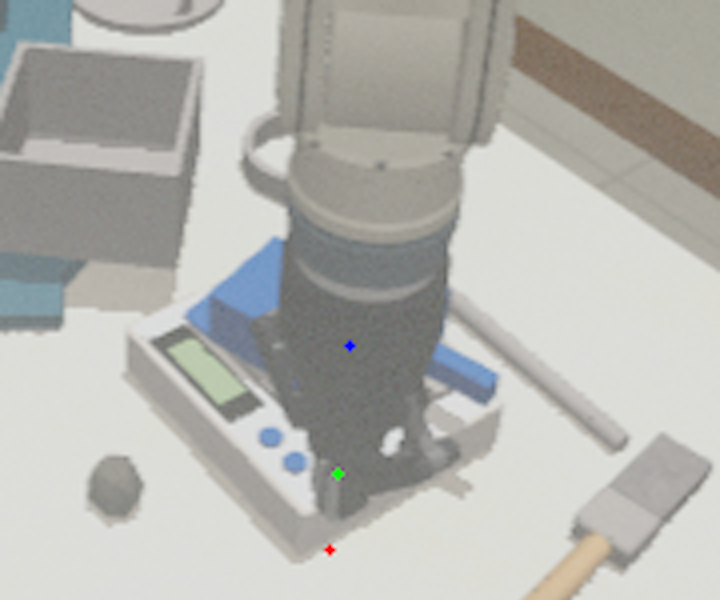

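play_rows(commands=[[[-0.12, 0.24, -0.1], [0, 0, 0]], [[-0.12, 0.24, -0.1], [0, 0, 0]], [[-0.12, 0.24, -0.1], [0, 0, 0]], [[-0.12, 0.24, -0.18], [0, 0, 0]], [[-0.12, 0.24, -0.25], [0, 0, 0]]], gripper=1)

```text
t: 6.25
tcp_pos: [0.42, -0.219, 0.0283]
ee_rot: [[-1.0, 0.003, -0.0], [0.003, 1.0, 0.0], [0.0, 0.0, -1.0]]
contact_force: [0.9, -0.6, 0.8]
width: 0.0724
```

play_rows(commands=[[[0, 0, 0], [0, 0, 0]], [[0, 0, 0], [0, 0, 0]], [[0, 0, 0], [0, 0, 0]], [[0, 0, 0], [0, 0, 0]], [[0, 0, 0], [0, 0, 0]]])

```text
t: 6.75
tcp_pos: [0.4216, -0.2211, 0.0308]
ee_rot: [[-1.0, 0.004, 0.001], [0.004, 1.0, -0.001], [-0.001, -0.001, -1.0]]
contact_force: [0.3, -0.0, -0.8]
width: 0.0854
```

```bash
python3 - <<'E'
from h import *
ims=[]
for c in("side","top"):
    p=r.read_camera(c)
    f=cv2.cvtColor(p["frame"],cv2.COLOR_RGB2BGR)
    P=np.array(r.observe()["tcp_pos"]);print(P,r.observe()["width"])
    g=f
    u,v=map(int,px(P,p));u=max(u,50)
    g=cv2.resize(f[v-70:v+50,u-50:u+50],(400,480),interpolation=cv2.INTER_CUBIC)
    g=(255*(g/255.)**.5).astype(np.uint8)
    for d,col in(((0,0,0),(0,0,255)),((0,.0425,.013),(0,255,0)),((0,-.0425,.013),(0,255,0)),((0,0,.15),(255,0,0))):
        a,b=px(P+d,p);cv2.circle(g,(int((a-u+50)*4),int((b-v+70)*4)),3,col,-1)
    ims.append(g)
cv2.imwrite("pics/c5.png",np.hstack(ims))
E
```

```text
[ 0.42143501 -0.22098567  0.03068208] 0.08551517826552353
[ 0.42129653 -0.22086132  0.03047569] 0.0855065910946834
```

View pics/c5.png

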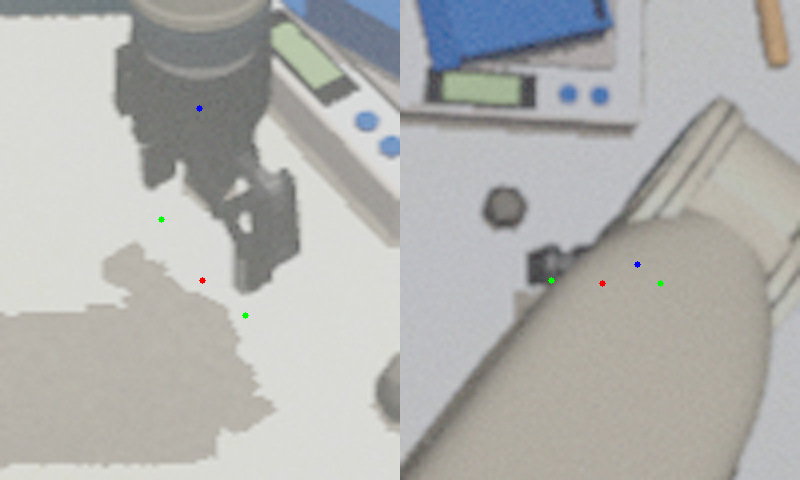

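play_rows(commands=[[[0, 0, -0.01], [0, 0, 0]], [[0, 0, -0.02], [0, 0, 0]], [[0, 0, -0.03], [0, 0, 0]], [[0, 0, -0.04], [0, 0, 0]], [[0, 0, -0.044], [0, 0, 0]]], gripper=-1)

```text
t: 7.35
tcp_pos: [0.4207, -0.2203, 0.0071]
ee_rot: [[-1.0, 0.004, -0.001], [0.004, 1.0, 0.001], [0.001, 0.001, -1.0]]
contact_force: [0.1, 0.3, 0.4]
width: 0.0125
```

play_rows(commands=[[[0, 0, -0.002], [0, 0, 0]], [[0, 0, -0.004], [0, 0, 0]], [[0, 0, -0.006], [0, 0, 0]], [[0, 0, -0.008], [0, 0, 0]], [[0, 0, -0.01], [0, 0, 0]]])

```text
t: 7.85
tcp_pos: [0.4211, -0.2206, 0.0029]
ee_rot: [[-1.0, 0.004, 0.0], [0.004, 1.0, -0.0], [-0.0, -0.0, -1.0]]
contact_force: [-1.2, 0.3, -0.8]
width: 0.0
```

play_rows(commands=[[[0, 0, -0.003], [0, 0, 0]], [[0, 0, -0.006], [0, 0, 0]], [[0, 0, -0.008], [0, 0, 0]], [[0, 0, -0.009], [0, 0, 0]], [[0, 0, -0.01], [0, 0, 0]]])

```text
t: 8.35
tcp_pos: [0.421, -0.2206, -0.0021]
ee_rot: [[-1.0, 0.004, -0.0], [0.004, 1.0, 0.0], [0.0, 0.0, -1.0]]
contact_force: [-0.4, 0.1, 0.3]
width: -0.0001
```

```bash
python3 - <<'E'
from h import *
rel((0.42,-0.22,0.005),R_down(90))
E
```

```text
t 8.35 at [ 0.421  -0.2206 -0.0021] rel [-0.002  0.001  0.014] [-0.    -0.     0.003] w -0.0001 F [-0.4  0.1  0.3]
```

play_rows(commands=[[[0, 0, -0.003], [0, 0, 0]], [[0, 0, -0.006], [0, 0, 0]], [[0, 0, -0.009], [0, 0, 0]], [[0, 0, -0.012], [0, 0, 0]], [[0, 0, -0.014], [0, 0, 0]]])

```text
t: 8.85
tcp_pos: [0.421, -0.2205, -0.0093]
ee_rot: [[-1.0, 0.004, -0.0], [0.004, 1.0, 0.0], [0.0, 0.0, -1.0]]
contact_force: [-0.4, -0.6, 0.3]
width: 0.0002
```

```bash
python3 - <<'E'
from h import *
ims=[]
for c in("side","top"):
    p=r.read_camera(c)
    f=cv2.cvtColor(p["frame"],cv2.COLOR_RGB2BGR)
    P=np.array(r.observe()["tcp_pos"])
    u,v=map(int,px(P,p))
    g=cv2.resize(f[v-35:v+15,u-25:u+25],(400,400),interpolation=cv2.INTER_CUBIC)
    g=(255*(g/255.)**.5).astype(np.uint8)
    for d,col in(((0,0,0),(0,0,255)),((0,0,.02),(0,255,0))):
        a,b=px(P+d,p);cv2.circle(g,(int((a-u+25)*8),int((b-v+35)*8)),3,col,-1)
    ims.append(g)
cv2.imwrite("pics/c6.png",np.hstack(ims));rel((0.42,-0.22,0.005))
E
```

```text
t 8.95 at [ 0.421  -0.2205 -0.0093] rel [-0.002  0.001  0.029] [0. 0. 0.] w 0.0 F [ 0.5  0.2 -0.9]
```

View pics/c6.png

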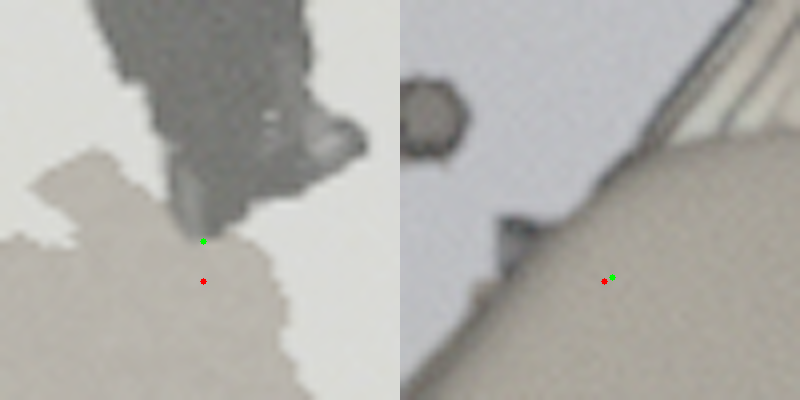

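play_rows(commands=[[[0, 0, -0.003], [0, 0, 0]], [[0, 0, -0.006], [0, 0, 0]], [[0, 0, -0.009], [0, 0, 0]], [[0, 0, -0.01], [0, 0, 0]], [[0, 0, -0.01], [0, 0, 0]]])

```text
t: 9.45
tcp_pos: [0.421, -0.2205, -0.0142]
ee_rot: [[-1.0, 0.004, -0.0], [0.004, 1.0, 0.0], [0.0, 0.0, -1.0]]
contact_force: [0.2, -0.0, -0.6]
width: 0.0003
```

play_rows(commands=[[[0, 0, -0.002], [0, 0, 0]], [[0, 0, -0.004], [0, 0, 0]], [[0, 0, -0.006], [0, 0, 0]], [[0, 0, -0.008], [0, 0, 0]], [[0, 0, -0.008], [0, 0, 0]]])

```text
t: 9.95
tcp_pos: [0.4209, -0.2205, -0.0183]
ee_rot: [[-1.0, 0.004, -0.0], [0.004, 1.0, 0.0], [0.0, 0.0, -1.0]]
contact_force: [0.4, 0.5, -0.1]
width: -0.0001
```

play_rows(commands=[[[0, 0, -0.001], [0, 0, 0]], [[0, 0, -0.002], [0, 0, 0]], [[0, 0, -0.004], [0, 0, 0]], [[0, 0, -0.005], [0, 0, 0]], [[0, 0, -0.006], [0, 0, 0]]])

```text
t: 10.45
tcp_pos: [0.421, -0.2205, -0.0212]
ee_rot: [[-1.0, 0.004, -0.0], [0.004, 1.0, 0.0], [0.0, 0.0, -1.0]]
contact_force: [-0.3, 0.7, 0.0]
width: -0.0002
```

play_rows(commands=[[[0, 0, -0.001], [0, 0, 0]], [[0, 0, -0.002], [0, 0, 0]], [[0, 0, -0.003], [0, 0, 0]], [[0, 0, -0.004], [0, 0, 0]], [[0, 0, -0.004], [0, 0, 0]]])

```text
t: 10.95
tcp_pos: [0.421, -0.2205, -0.0232]
ee_rot: [[-1.0, 0.004, -0.0], [0.004, 1.0, 0.0], [0.0, 0.0, -1.0]]
contact_force: [-0.1, 0.6, -0.4]
width: 0.0003
```

```bash
python3 - <<'E'
from h import *
ims=[]
for c in("side","top"):
    p=r.read_camera(c)
    f=cv2.cvtColor(p["frame"],cv2.COLOR_RGB2BGR)
    P=np.array(r.observe()["tcp_pos"])
    u,v=map(int,px(P,p))
    g=cv2.resize(f[v-35:v+15,u-25:u+25],(400,400),interpolation=cv2.INTER_CUBIC)
    g=(255*(g/255.)**.5).astype(np.uint8)
    for d,col in(((0,0,0),(0,0,255)),((0,0,-P[2]),(0,255,0))):
        a,b=px(P+d,p);cv2.circle(g,(int((a-u+25)*8),int((b-v+35)*8)),3,col,-1)
    ims.append(g)
cv2.imwrite("pics/c7.png",np.hstack(ims));rel((0.42,-0.22,0.005))
E
```

```text
t 11.05 at [ 0.421  -0.2206 -0.0231] rel [-0.002  0.001  0.056] [0. 0. 0.] w -0.0 F [-0.5  0.3  0.8]
```

View pics/c7.png

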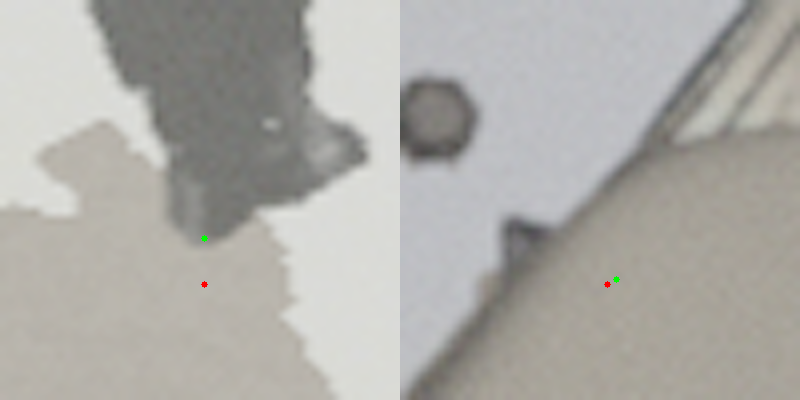

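play_rows(commands=[[[0, 0, -0.001], [0, 0, 0]], [[0, 0, -0.002], [0, 0, 0]], [[0, 0, -0.003], [0, 0, 0]], [[0, 0, -0.003], [0, 0, 0]], [[0, 0, -0.003], [0, 0, 0]]])

```text
t: 11.55
tcp_pos: [0.421, -0.2206, -0.0246]
ee_rot: [[-1.0, 0.004, -0.0], [0.004, 1.0, 0.0], [0.0, 0.0, -1.0]]
contact_force: [0.3, -0.3, -0.4]
width: 0.0002
```

play_rows(commands=[[[0, 0, -0.001], [0, 0, 0]], [[0, 0, -0.002], [0, 0, 0]], [[0, 0, -0.003], [0, 0, 0]], [[0, 0, -0.003], [0, 0, 0]], [[0, 0, -0.003], [0, 0, 0]]])

```text
t: 12.05
tcp_pos: [0.421, -0.2206, -0.0261]
ee_rot: [[-1.0, 0.004, -0.0], [0.004, 1.0, 0.0], [0.0, 0.0, -1.0]]
contact_force: [-0.2, -0.0, 0.5]
width: 0.0002
```

play_rows(commands=[[[0, 0, -0.001], [0, 0, 0]], [[0, 0, -0.002], [0, 0, 0]], [[0, 0, -0.003], [0, 0, 0]], [[0, 0, -0.004], [0, 0, 0]], [[0, 0, -0.004], [0, 0, 0]]])

```text
t: 12.55
tcp_pos: [0.421, -0.2205, -0.0282]
ee_rot: [[-1.0, 0.004, -0.0], [0.004, 1.0, 0.0], [0.0, 0.0, -1.0]]
contact_force: [0.4, -0.1, 1.1]
width: 0.0001
```

play_rows(commands=[[[0, 0, -0.001], [0, 0, 0]], [[0, 0, -0.002], [0, 0, 0]], [[0, 0, -0.003], [0, 0, 0]], [[0, 0, -0.003], [0, 0, 0]], [[0, 0, -0.003], [0, 0, 0]]])

```text
t: 13.05
tcp_pos: [0.421, -0.2206, -0.0296]
ee_rot: [[-1.0, 0.004, 0.0], [0.004, 1.0, -0.0], [-0.0, -0.0, -1.0]]
contact_force: [0.0, -0.5, -0.2]
width: 0.0003
```

play_rows(commands=[[[0, 0, -0.001], [0, 0, 0]], [[0, 0, -0.002], [0, 0, 0]], [[0, 0, -0.003], [0, 0, 0]], [[0, 0, -0.004], [0, 0, 0]], [[0, 0, -0.004], [0, 0, 0]]])

```text
t: 13.55
tcp_pos: [0.421, -0.2205, -0.0317]
ee_rot: [[-1.0, 0.004, -0.0], [0.004, 1.0, 0.0], [0.0, 0.0, -1.0]]
contact_force: [-0.5, 0.1, -0.1]
width: -0.0002
```

play_rows(commands=[[[0, 0, -0.001], [0, 0, 0]], [[0, 0, -0.002], [0, 0, 0]], [[0, 0, -0.003], [0, 0, 0]], [[0, 0, -0.003], [0, 0, 0]], [[0, 0, -0.003], [0, 0, 0]]])

```text
t: 14.05
tcp_pos: [0.421, -0.2206, -0.0331]
ee_rot: [[-1.0, 0.004, -0.0], [0.004, 1.0, 0.0], [0.0, 0.0, -1.0]]
contact_force: [1.1, 0.4, 0.4]
width: -0.0001
```

```bash
python3 - <<'E'
from h import *
ims=[]
for c in("side","top"):
    p=r.read_camera(c)
    f=cv2.cvtColor(p["frame"],cv2.COLOR_RGB2BGR)
    P=np.array(r.observe()["tcp_pos"])
    u,v=map(int,px(P,p))
    np.save("pics/%s.npy"%c,p["frame"])
    if c=="side": g=f[v-90:v+30,u-60:u+60]
    else: g=f[120:420,180:480]
    g=cv2.resize(g,(400,400),interpolation=cv2.INTER_CUBIC)
    g=(255*(g/255.)**.5).astype(np.uint8)
    ims.append(g)
cv2.imwrite("pics/c8.png",np.hstack(ims));rel((0.42,-0.22,0.005));print(np.round(r.observe()["q"],3))
E
```

```text
t 14.15 at [ 0.421  -0.2206 -0.0331] rel [-0.002  0.001  0.076] [0. 0. 0.] w -0.0002 F [ 0.4 -0.5  0.2]
[-37.78   18.66  -30.908  40.431   0.    -37.546]
```

View pics/c8.png

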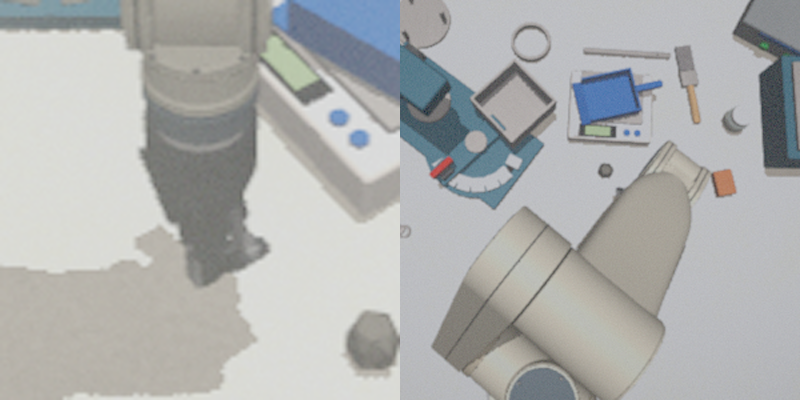

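```bash
python3 - <<'E'
from h import *
p=r.read_camera("side");P=np.array(r.observe()["tcp_pos"])
u,v=px(P,p);print(u,v)
E=np.linalg.inv(p["extrinsics"]);print("cam",E[:3,3])
tu,tv=int(u)-60+200/3.333,int(v)-90+283/3.333
print("tip px",tu,tv,"z0",ray(tu,tv,p,0),"z.02",ray(tu,tv,p,.02))
for n in((-.011,0,0),(.011,0,0),(0,-.015,0),(0,.015,0)):print(n,np.round(np.array(px(P+n,p))-[u,v],1))
# dark-gripper mask rows
f=p["frame"].astype(int);U,V=int(u),int(v)
for y in range(V-14,V+4):print(y,''.join('#' if f[y,x].max()<75 else('+' if f[y,x].max()<110 else'.') for x in range(U-15,U+25)))
print(U)
E
```

```text
286.6527214366155 334.94380184772444
cam [ 0.06001979 -0.73971804  0.8783909 ]
tip px 286.00600060006 328.9084908490849 z0 [ 0.41656377 -0.22469667  0.        ] z.02 [ 0.40844566 -0.23642315  0.02      ]
(-0.011, 0, 0) [-3.6  2.2]
(0.011, 0, 0) [ 3.6 -2.2]
(0, -0.015, 0) [3.6 4.2]
(0, 0.015, 0) [-3.5 -4.2]
320 ..........+##################++++#......
321 ..........+###################+++.......
322 ...........+##################+.........
323 ...........+#++##############...........
324 ...........+#++############+............
325 ...........+#++#########+...............
326 ...........+#++######+..................
327 ...........++++#####+...................
328 ............+++####+....................
329 .............+++#+......................
330 ........................................
331 ........................................
332 ........................................
333 ........................................
334 ........................................
335 ........................................
336 ........................................
337 ........................................
286
```

play_rows(commands=[[[0, 0, -0.001], [0, 0, 0]], [[0, 0, -0.002], [0, 0, 0]], [[0, 0, -0.003], [0, 0, 0]], [[0, 0, -0.004], [0, 0, 0]], [[0, 0, -0.005], [0, 0, 0]]])

```text
t: 14.7
tcp_pos: [0.4211, -0.2207, -0.034]
ee_rot: [[-1.0, 0.004, 0.001], [0.004, 1.0, -0.001], [-0.001, -0.001, -1.0]]
contact_force: [-8.3, 5.1, 33.5]
width: -0.0001
```

play_rows(commands=[[[0, 0, -0.001], [0, 0, 0]], [[0, 0, -0.002], [0, 0, 0]], [[0, 0, -0.003], [0, 0, 0]], [[0, 0, -0.003], [0, 0, 0]], [[0, 0, -0.003], [0, 0, 0]]])

```text
t: 15.2
tcp_pos: [0.4212, -0.2208, -0.0341]
ee_rot: [[-1.0, 0.004, 0.002], [0.004, 1.0, -0.002], [-0.002, -0.002, -1.0]]
contact_force: [-12.1, 7.9, 48.6]
width: 0.0003
```

play_rows(commands=[[[0, 0, 0.02], [0, 0, 0]], [[0, 0, 0.08], [0, 0, 0]], [[0, 0, 0.16], [0, 0, 0]], [[0.05, -0.1, 0.2], [0, 0, 0]], [[0.117, -0.237, 0.2], [0, 0, 0]]], gripper=0.5)

```text
t: 15.7
tcp_pos: [0.4657, -0.3088, 0.0652]
ee_rot: [[-1.0, 0.002, 0.004], [0.002, 1.0, -0.004], [-0.004, -0.004, -1.0]]
contact_force: [1.2, -0.1, 0.5]
width: 0.0644
```

play_rows(commands=[[[0, 0, 0], [0, 0, 0]], [[0, 0, 0], [0, 0, 0]], [[0, 0, 0], [0, 0, 0]], [[0, 0, 0], [0, 0, 0]], [[0, 0, 0], [0, 0, 0]]])

```text
t: 16.2
tcp_pos: [0.4638, -0.3067, 0.0617]
ee_rot: [[-1.0, 0.003, -0.0], [0.003, 1.0, 0.0], [0.0, 0.0, -1.0]]
contact_force: [-0.5, 0.2, 0.4]
width: 0.064
```

```bash
python3 - <<'E'
from h import *
p=r.read_camera("side");marks(p,["stone0"],.25)
rel((0.4795,-0.339,-0.032),R_down(90))
E
```

```text
stone0 0.76 [ 0.4803 -0.3397  0.0219]
stone0 0.43 [ 0.4803 -0.1428  0.0208]
t 16.3 at [ 0.464  -0.307   0.0618] rel [ 0.031 -0.064 -0.188] [0.    0.    0.002] w 0.0641 F [ 0.1 -0.3 -0.7]
```

play_rows(commands=[[[0.032, -0.065, 0], [0, 0, 0]], [[0.032, -0.065, -0.05], [0, 0, 0]], [[0.032, -0.065, -0.1], [0, 0, 0]], [[0.032, -0.065, -0.15], [0, 0, 0]], [[0.032, -0.065, -0.186], [0, 0, 0]]])

```text
t: 16.8
tcp_pos: [0.4796, -0.3394, -0.0328]
ee_rot: [[-1.0, 0.004, -0.001], [0.004, 1.0, 0.001], [0.001, 0.001, -1.0]]
contact_force: [0.2, 0.1, -0.2]
width: 0.0641
```

play_rows(commands=[[[0, 0, 0], [0, 0, 0]], [[0, 0, 0], [0, 0, 0]], [[0, 0, 0], [0, 0, 0]], [[0, 0, 0], [0, 0, 0]], [[0, 0, 0], [0, 0, 0]]], gripper=-1, squeeze=30)

```text
t: 17.3
tcp_pos: [0.4804, -0.3403, -0.0306]
ee_rot: [[-1.0, 0.004, 0.001], [0.004, 1.0, -0.001], [-0.001, -0.001, -1.0]]
contact_force: [0.0, -0.4, -0.6]
width: 0.0358
```

play_rows(commands=[[[0, 0, 0.04], [0, 0, 0]], [[0, 0, 0.12], [0, 0, 0]], [[0, 0, 0.2], [0, 0, 0]], [[0, 0, 0.28], [0, 0, 0.05]], [[0.05, 0.05, 0.3], [0, 0, 0.139]]])

```text
t: 17.8
tcp_pos: [0.5052, -0.3182, 0.1239]
ee_rot: [[-0.977, -0.212, 0.005], [-0.212, 0.977, -0.006], [-0.004, -0.006, -1.0]]
contact_force: [1.1, 0.4, 0.7]
width: 0.036
```

play_rows(commands=[[[0.1, 0.1, 0], [0, 0, 0]], [[0.2, 0.2, 0], [0, 0, 0]], [[0.26, 0.3, 0], [0, 0, 0]], [[0.26, 0.32, 0], [0, 0, 0]], [[0.26, 0.32, 0], [0, 0, 0]]])

```text
t: 18.3
tcp_pos: [0.6372, -0.1502, 0.1187]
ee_rot: [[-0.976, -0.217, 0.001], [-0.217, 0.976, 0.001], [-0.001, 0.001, -1.0]]
contact_force: [0.4, -0.2, -0.2]
width: 0.036
```

```bash
python3 - <<'E'
from h import *
rel((0.635,-0.154,0.034),R_down(102.5))
p=r.read_camera("side");marks(p,["scoop","scoop_handle"],.3)
E
```

```text
t 18.3 at [ 0.6372 -0.1502  0.1187] rel [-0.004 -0.008 -0.169] [-0.001  0.001 -0.001] w 0.036 F [ 0.4 -0.2 -0.2]
scoop 0.85 [ 0.6565 -0.1498  0.0534]
scoop 0.45 [ 0.6389 -0.1536  0.169 ]
```

play_rows(commands=[[[-0.004, -0.008, -0.05], [0, 0, 0]], [[-0.004, -0.008, -0.1], [0, 0, 0]], [[-0.004, -0.008, -0.13], [0, 0, 0]], [[-0.004, -0.008, -0.155], [0, 0, 0]], [[-0.004, -0.008, -0.17], [0, 0, 0]]])

```text
t: 18.95
tcp_pos: [0.6323, -0.1603, 0.0329]
ee_rot: [[-0.978, -0.211, -0.001], [-0.211, 0.978, 0.0], [0.001, 0.0, -1.0]]
contact_force: [-0.5, 0.4, -0.7]
width: 0.0359
```

play_rows(commands=[[[0, 0, 0], [0, 0, 0]], [[0, 0, 0], [0, 0, 0]], [[0, 0, 0], [0, 0, 0]], [[0, 0, 0], [0, 0, 0]], [[0, 0, 0.02], [0, 0, 0]]], gripper=0.25)

```text
t: 19.45
tcp_pos: [0.6325, -0.1587, 0.0432]
ee_rot: [[-0.977, -0.213, -0.001], [-0.213, 0.977, 0.001], [0.001, 0.001, -1.0]]
contact_force: [-0.0, 0.0, 1.3]
width: 0.0533
```

play_rows(commands=[[[0, 0, 0.04], [0, 0, 0]], [[0, 0, 0.1], [0, 0, 0]], [[0, 0, 0.18], [0, 0, 0]], [[-0.05, 0, 0.2], [0, 0, 0]], [[-0.15, 0, 0.2], [0, 0, -0.139]]])

```text
t: 19.95
tcp_pos: [0.5605, -0.1597, 0.146]
ee_rot: [[-0.998, -0.065, 0.005], [-0.065, 0.998, -0.002], [-0.005, -0.003, -1.0]]
contact_force: [-1.1, -0.5, 0.7]
width: 0.0533
```

play_rows(commands=[[[-0.1, 0, 0], [0, 0, 0]], [[-0.16, 0.04, 0], [0, 0, 0]], [[-0.16, 0.04, 0], [0, 0, 0]], [[-0.16, 0.04, 0], [0, 0, 0]], [[-0.16, 0.04, 0], [0, 0, 0]]], gripper=0.5)

```text
t: 20.45
tcp_pos: [0.4792, -0.1394, 0.1443]
ee_rot: [[-0.998, -0.065, 0.001], [-0.065, 0.998, -0.001], [-0.001, -0.001, -1.0]]
contact_force: [0.8, 0.4, -0.7]
width: 0.0639
```

```bash
python3 - <<'E'
from h import *
p=r.read_camera("side");marks(p,["stone0","scoop","scoop_handle"],.25)
rel((0.481,-0.1435,-0.032),R_down(90))
E
```

```text
stone0 0.59 [ 0.6326 -0.1583  0.077 ]
stone0 0.57 [0.4726 0.2372 0.0973]
stone0 0.55 [ 0.4639 -0.1202  0.0193]
scoop_handle 0.91 [ 0.6762 -0.2437  0.0887]
t 20.65 at [ 0.4787 -0.1393  0.1432] rel [ 0.005 -0.008 -0.35 ] [-0.    -0.    -0.041] w 0.0642 F [ 0.1 -0.  -0.3]
```

```bash
python3 - <<'E'
from h import *
for c in("side","top"):
    p=r.read_camera(c);print(c);marks(p,["stone0"],.2)
rel((0.464,-0.1205,-0.032),R_down(90))
E
```

```text
side
stone0 0.7 [ 0.4613 -0.1196  0.0213]
stone0 0.49 [ 0.6339 -0.1617  0.0745]
stone0 0.44 [ 0.4532 -0.4272 -0.0005]
top
stone0 0.63 [ 0.6353 -0.1582  0.0742]
t 20.85 at [ 0.4782 -0.1391  0.1433] rel [-0.028  0.037 -0.351] [-0.    -0.    -0.041] w 0.0645 F [-0.4  0.  -0.2]
```

play_rows(commands=[[[-0.03, 0.038, -0.05], [0, 0, -0.04]], [[-0.03, 0.038, -0.12], [0, 0, -0.04]], [[-0.03, 0.038, -0.2], [0, 0, -0.04]], [[-0.03, 0.038, -0.28], [0, 0, -0.04]], [[-0.03, 0.038, -0.35], [0, 0, -0.04]]])

```text
t: 21.35
tcp_pos: [0.4628, -0.1199, -0.033]
ee_rot: [[-1.0, -0.002, -0.0], [-0.002, 1.0, 0.0], [0.0, 0.0, -1.0]]
contact_force: [0.1, 0.2, -0.3]
width: 0.0639
```

play_rows(commands=[[[0, 0, 0], [0, 0, 0]], [[0, 0, 0], [0, 0, 0]], [[0, 0, 0], [0, 0, 0]], [[0, 0, 0], [0, 0, 0]], [[0, 0, 0], [0, 0, 0]]], gripper=-1)

```text
t: 21.85
tcp_pos: [0.4639, -0.1204, -0.0302]
ee_rot: [[-1.0, -0.001, 0.002], [-0.001, 1.0, -0.001], [-0.002, -0.001, -1.0]]
contact_force: [-0.1, -0.4, -0.5]
width: 0.0355
```

play_rows(commands=[[[0, 0, 0.04], [0, 0, 0]], [[0, 0, 0.12], [0, 0, 0]], [[0, 0, 0.2], [0, 0, 0]], [[0, 0, 0.28], [0, 0, 0.05]], [[0.05, 0, 0.3], [0, 0, 0.139]]])

```text
t: 22.35
tcp_pos: [0.4883, -0.1205, 0.124]
ee_rot: [[-0.975, -0.221, 0.006], [-0.221, 0.975, -0.003], [-0.005, -0.004, -1.0]]
contact_force: [0.2, -0.7, -0.8]
width: 0.0352
```

```bash
python3 - <<'E'
from h import *
rel((0.676,-0.146,0.12),R_down(102.5))
E
```

```text
t 22.35 at [ 0.4883 -0.1205  0.124 ] rel [ 0.375 -0.051 -0.008] [ 0.002  0.004 -0.003] w 0.0352 F [ 0.2 -0.7 -0.8]
```

play_rows(commands=[[[0.1, 0, 0], [0, 0, 0]], [[0.2, -0.02, 0], [0, 0, 0]], [[0.3, -0.05, 0], [0, 0, 0]], [[0.375, -0.05, 0], [0, 0, 0]], [[0.375, -0.05, 0], [0, 0, 0]]])

```text
t: 22.85
tcp_pos: [0.6793, -0.1454, 0.1169]
ee_rot: [[-0.976, -0.218, 0.0], [-0.218, 0.976, 0.0], [-0.0, 0.0, -1.0]]
contact_force: [-0.8, -0.2, -1.2]
width: 0.0358
```

play_rows(commands=[[[0, 0, -0.05], [0, 0, 0]], [[0, 0, -0.1], [0, 0, 0]], [[0, 0, -0.13], [0, 0, 0]], [[0, 0, -0.155], [0, 0, 0]], [[0, 0, -0.172], [0, 0, 0]]])

```text
t: 23.35
tcp_pos: [0.6752, -0.1449, 0.0323]
ee_rot: [[-0.976, -0.218, -0.0], [-0.218, 0.976, 0.0], [0.0, 0.0, -1.0]]
contact_force: [0.6, 0.9, -0.7]
width: 0.0356
```

play_rows(commands=[[[0, 0, 0], [0, 0, 0]], [[0, 0, 0], [0, 0, 0]], [[0, 0, 0], [0, 0, 0]], [[0, 0, 0], [0, 0, 0]], [[0, 0, 0.02], [0, 0, 0]]], gripper=0.25)

```text
t: 23.85
tcp_pos: [0.675, -0.1449, 0.0421]
ee_rot: [[-0.976, -0.218, -0.002], [-0.218, 0.976, 0.001], [0.001, 0.001, -1.0]]
contact_force: [0.7, 0.2, -0.2]
width: 0.0534
```

play_rows(commands=[[[0, 0, 0.04], [0, 0, 0]], [[0, 0, 0.1], [0, 0, 0]], [[0, 0, 0.18], [0, 0, 0]], [[0, 0, 0.26], [0, 0, 0]], [[-0.05, 0, 0.3], [0, 0, 0]]])

```text
t: 24.35
tcp_pos: [0.6528, -0.1454, 0.1966]
ee_rot: [[-0.976, -0.219, 0.005], [-0.219, 0.976, -0.002], [-0.005, -0.003, -1.0]]
contact_force: [-1.7, 0.1, -0.2]
width: 0.0533
```

play_rows(commands=[[[-0.1, -0.04, 0], [0, 0, -0.08]], [[-0.2, -0.08, 0], [0, 0, -0.16]], [[-0.25, -0.16, 0], [0, 0, -0.24]], [[-0.3, -0.24, 0], [0, 0, -0.32]], [[-0.35, -0.32, 0], [0, 0, -0.4]]])

```text
t: 24.85
tcp_pos: [0.4742, -0.3062, 0.1942]
ee_rot: [[-0.916, 0.402, 0.002], [0.402, 0.916, -0.001], [-0.002, -0.001, -1.0]]
contact_force: [0.8, -0.5, 0.8]
width: 0.0535
```

```bash
python3 - <<'E'
from h import *
for c in("side","top"):
    p=r.read_camera(c);save(p,c+"9.png");print(c);marks(p,["stone0","scoop","scoop_handle"],.25)
g=cv2.imread("pics/top9.png")[120:270,230:430];h=cv2.imread("pics/side9.png")[200:350,250:450]
g=np.hstack([cv2.resize(x,(400,300),interpolation=2) for x in(g,h)]);cv2.imwrite("pics/c9.png",(255*(g/255.)**.6).astype(np.uint8))
rel((0.677,-0.242,0.1),R_down(12.5))
E
```

```text
side
stone0 0.4 [ 0.678  -0.1451  0.0768]
scoop 0.95 [ 0.6558 -0.1481  0.0547]
scoop 0.62 [0.6099 0.2629 0.1484]
scoop_handle 0.69 [ 0.6762 -0.2457  0.0886]
top
stone0 0.49 [ 0.6798 -0.1474  0.0731]
stone0 0.47 [ 0.6324 -0.1559  0.0712]
scoop 0.88 [ 0.654  -0.1473  0.056 ]
scoop 0.38 [ 0.679  -0.1509  0.0704]
scoop_handle 0.73 [ 0.6794 -0.2409  0.0843]
scoop_handle 0.7 [ 0.6565 -0.1503  0.0558]
scoop_handle 0.56 [0.4339 0.5083 0.0013]
t 25.25 at [ 0.4763 -0.3041  0.1929] rel [ 0.401  0.124 -0.186] [ 0.     0.    -0.602] w 0.0536 F [-0.5 -0.2  0. ]
```

View pics/c9.png

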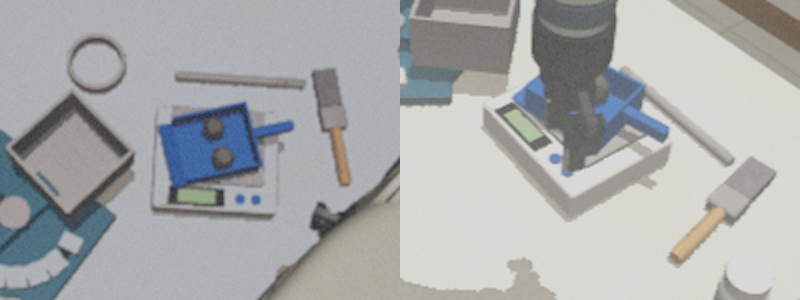

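```bash
python3 - <<'E'
from h import *
R=R_down(12.5,-25);print(np.round(R,3))
rel((0.672,-0.222,0.17),R)
E
```

```text
[[-0.196  0.976 -0.091]
 [ 0.885  0.216  0.413]
 [ 0.423  0.    -0.906]]
t 25.25 at [ 0.4763 -0.3041  0.1929] rel [ 0.391  0.164 -0.046] [ 0.222  0.184 -0.593] w 0.0536 F [-0.5 -0.2  0. ]
```

play_rows(commands=[[[0.08, 0.03, 0], [0.03, 0.025, -0.085]], [[0.16, 0.06, 0], [0.06, 0.05, -0.17]], [[0.24, 0.1, 0], [0.09, 0.075, -0.25]], [[0.3, 0.12, 0], [0.12, 0.1, -0.33]], [[0.36, 0.14, 0], [0.15, 0.125, -0.4]]], gripper=0)

```text
t: 25.75
tcp_pos: [0.6576, -0.2322, 0.1924]
ee_rot: [[-0.487, 0.867, -0.111], [0.822, 0.497, 0.278], [0.296, 0.044, -0.954]]
contact_force: [0.6, -1.1, 0.6]
width: 0.0429
```

```bash
python3 - <<'E'
from h import *
rel((0.672,-0.222,0.17),R_down(12.5,-25))
E
```

```text
t 25.75 at [ 0.6576 -0.2322  0.1924] rel [ 0.029  0.02  -0.045] [ 0.071  0.057 -0.19 ] w 0.0429 F [ 0.6 -1.1  0.6]
```

play_rows(commands=[[[0.03, 0.02, -0.045], [0.071, 0.057, -0.19]], [[0.03, 0.02, -0.045], [0.071, 0.057, -0.19]], [[0.03, 0.02, -0.045], [0.071, 0.057, -0.19]], [[0.03, 0.02, -0.045], [0.071, 0.057, -0.19]], [[0.03, 0.02, -0.045], [0.071, 0.057, -0.19]]])

```text
t: 26.25
tcp_pos: [0.6707, -0.2246, 0.1712]
ee_rot: [[-0.203, 0.975, -0.09], [0.885, 0.222, 0.409], [0.419, 0.004, -0.908]]
contact_force: [-0.0, 0.3, -0.3]
width: 0.0425
```

```bash
python3 - <<'E'
from h import *
rel((0.672,-0.221,0.0375),R_down(12.5,-25))
p=r.read_camera("top");marks(p,["scoop","scoop_handle"],.25)
f=cv2.cvtColor(p["frame"],cv2.COLOR_RGB2BGR)
P=np.array(r.observe()["tcp_pos"]);z=np.array(r.observe()["ee_rot"])[:,2]
q=r.read_camera("side");h=cv2.cvtColor(q["frame"],cv2.COLOR_RGB2BGR)
for pic,im in((p,f),(q,h)):
  for k,c in((0,(0,0,255)),(.0335,(0,255,0)),(.0525,(255,255,0))):
    u,v=px(P-k*z,pic);cv2.circle(im,(int(u),int(v)),1,c,-1)
g=np.hstack([cv2.resize(f[140:260,290:450],(400,300),interpolation=2),cv2.resize(h[190:310,300:460],(400,300),interpolation=2)])
cv2.imwrite("pics/c10.png",(255*(g/255.)**.6).astype(np.uint8))
E
```

```text
t 26.25 at [ 0.6707 -0.2246  0.1712] rel [ 0.003  0.007 -0.267] [ 0.002  0.003 -0.004] w 0.0425 F [-0.   0.3 -0.3]
scoop 0.85 [ 0.6526 -0.1478  0.0548]
scoop_handle 0.85 [ 0.6764 -0.2394  0.0832]
```

View pics/c10.png

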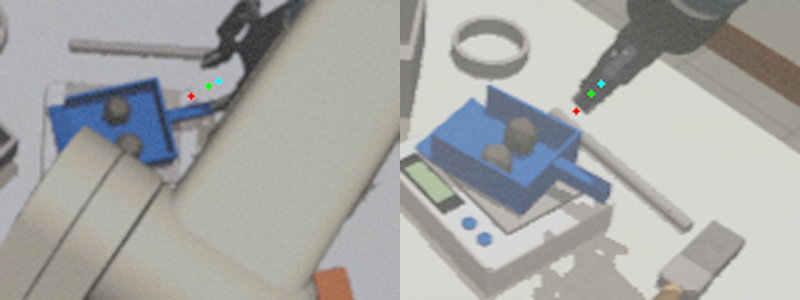

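play_rows(commands=[[[0.003, 0.006, -0.06], [0, 0, 0]], [[0.003, 0.006, -0.12], [0, 0, 0]], [[0.003, 0.006, -0.18], [0, 0, 0]], [[0.003, 0.006, -0.23], [0, 0, 0]], [[0.003, 0.006, -0.267], [0, 0, 0]]])

```text
t: 26.95
tcp_pos: [0.6716, -0.2216, 0.0354]
ee_rot: [[-0.2, 0.976, -0.091], [0.885, 0.219, 0.411], [0.421, 0.001, -0.907]]
contact_force: [-0.8, 0.3, 1.2]
width: 0.0425
```

play_rows(commands=[[[0, 0, 0], [0, 0, 0]], [[0, 0, 0], [0, 0, 0]], [[0, 0, 0], [0, 0, 0]], [[0, 0, 0], [0, 0, 0]], [[0, 0, 0], [0, 0, 0]]], gripper=-1, squeeze=80)

```text
t: 27.45
tcp_pos: [0.6725, -0.2224, 0.0375]
ee_rot: [[-0.2, 0.976, -0.089], [0.886, 0.218, 0.41], [0.42, 0.003, -0.908]]
contact_force: [0.4, -1.4, -0.7]
width: 0.0148
```

play_rows(commands=[[[0, 0, 0], [0, 0, 0]], [[0, 0, 0.02], [0, 0, 0]], [[0, 0, 0.04], [0, 0, 0]], [[0, 0, 0.07], [0, 0, 0]], [[0, 0, 0.1], [0, 0, 0]]])

```text
t: 27.95
tcp_pos: [0.672, -0.222, 0.0878]
ee_rot: [[-0.199, 0.976, -0.09], [0.885, 0.219, 0.411], [0.421, 0.002, -0.907]]
contact_force: [0.2, 0.6, -3.0]
width: 0.0146
```

```bash
cat >> h.py <<'E'
def T(R,p):
    M=np.eye(4);M[:3,:3]=R;M[:3,3]=p;return M
def scoopT(lip,yaw,pitch,ref=(.082,0,.011)):
    R=Ro.from_euler("ZY",[yaw,pitch],degrees=True).as_matrix();return T(R,np.array(lip)-R@np.array(ref))
Tg=T(R_down(12.5,-25),(.6725,-.2224,.0375));Ts=scoopT((.6555,-.1485,.053),102.5,0,(0,0,0))
S2T=np.linalg.inv(Ts)@Tg
def seq(start,poses,n):
    "start/poses: (lip,yaw,pitch); n calls per leg; prints rows from current measured pose"
    o=r.observe();cur=T(np.array(o["ee_rot"]),o["tcp_pos"]);a=start
    for b,k in zip(poses,n):
        for j in range(k):
            rows=[]
            for i in range(1,6):
                f=(j*5+i)/(5*k)
                W=scoopT(*[np.array(x)*(1-f)+np.array(y)*f for x,y in zip(a,b)])@S2T
                s=(W[:3,3]-cur[:3,3])/.5;v=Ro.from_matrix(W[:3,:3]@cur[:3,:3].T).as_rotvec(degrees=True)/90
                rows.append([[round(float(x),3) for x in s],[round(float(x),3) for x in v]])
            print(rows);cur=W
        a=b
E
python3 - <<'E'
from h import *
o=r.observe();W=T(np.array(o["ee_rot"]),o["tcp_pos"])@np.linalg.inv(S2T);lip=(W@[.082,0,.011,1])[:3];print(np.round(W,3),lip)
M=np.array([.627,.081,0]);e=np.array([-.707,.707,0])
L0=tuple(lip);A=tuple(M-.035*e+[0,0,.22]);B=tuple(M-.035*e+[0,0,.15])
seq((L0,102.5,0),[((L0[0],L0[1],.23),102.5,0),(A,135,0),(B,135,30)],[1,2,2])
E
```

```text
[[-0.219 -0.976 -0.002  0.655]
 [ 0.976 -0.219  0.002 -0.148]
 [-0.002 -0.002  1.     0.103]
 [ 0.     0.     0.     1.   ]] [ 0.63687744 -0.0680775   0.11395813]
[[[-0.001, -0.0, 0.046], [0.001, 0.001, -0.001]], [[-0.001, -0.0, 0.092], [0.001, 0.001, -0.001]], [[-0.001, -0.0, 0.139], [0.001, 0.001, -0.001]], [[-0.001, -0.0, 0.185], [0.001, 0.001, -0.001]], [[-0.001, -0.0, 0.231], [0.001, 0.001, -0.001]]]
[[[0.02, 0.029, -0.002], [0.0, 0.0, 0.036]], [[0.04, 0.06, -0.004], [0.0, -0.0, 0.072]], [[0.06, 0.091, -0.006], [0.0, 0.0, 0.108]], [[0.079, 0.123, -0.008], [0.0, -0.0, 0.144]], [[0.098, 0.156, -0.01], [0.0, -0.0, 0.181]]]
[[[0.018, 0.034, -0.002], [-0.0, -0.0, 0.036]], [[0.036, 0.069, -0.004], [-0.0, 0.0, 0.072]], [[0.053, 0.104, -0.006], [0.0, -0.0, 0.108]], [[0.07, 0.141, -0.008], [0.0, -0.0, 0.144]], [[0.086, 0.178, -0.01], [0.0, -0.0, 0.181]]]
[[[0.002, -0.002, 0.003], [-0.024, -0.024, -0.0]], [[0.003, -0.003, 0.005], [-0.047, -0.047, -0.0]], [[0.003, -0.003, 0.008], [-0.071, -0.071, 0.0]], [[0.003, -0.003, 0.011], [-0.094, -0.094, 0.0]], [[0.002, -0.002, 0.014], [-0.118, -0.118, 0.0]]]
[[[-0.001, 0.001, 0.003], [-0.024, -0.024, 0.0]], [[-0.003, 0.003, 0.005], [-0.047, -0.047, 0.0]], [[-0.006, 0.006, 0.007], [-0.071, -0.071, -0.0]], [[-0.009, 0.009, 0.01], [-0.094, -0.094, -0.0]], [[-0.013, 0.013, 0.011], [-0.118, -0.118, -0.0]]]
```

```bash
python3 - <<'E'
from h import *
o=r.observe();W=T(np.array(o["ee_rot"]),o["tcp_pos"])@np.linalg.inv(S2T);lip=(W@[.082,0,.011,1])[:3]
M=np.array([.627,.081,0]);a=np.radians(112);e=np.array([np.cos(a),np.sin(a),0])
L0=tuple(lip);A=tuple(M-.032*e+[0,0,.22]);B=tuple(M-.032*e+[0,0,.15])
seq((L0,102.5,0),[((L0[0],L0[1],.22),102.5,5),(A,112,15),(B,112,35)],[1,1,2])
E
```

```text
[[[-0.001, -0.001, 0.047], [-0.01, -0.001, -0.001]], [[-0.0, -0.002, 0.095], [-0.021, -0.003, -0.001]], [[-0.0, -0.002, 0.143], [-0.031, -0.006, -0.001]], [[-0.0, -0.003, 0.191], [-0.042, -0.008, -0.001]], [[-0.0, -0.003, 0.239], [-0.053, -0.011, -0.001]]]
[[[0.011, 0.05, 0.011], [-0.022, -0.005, 0.021]], [[0.022, 0.1, 0.022], [-0.043, -0.011, 0.042]], [[0.033, 0.151, 0.033], [-0.064, -0.018, 0.063]], [[0.044, 0.203, 0.045], [-0.085, -0.025, 0.084]], [[0.054, 0.255, 0.056], [-0.106, -0.033, 0.105]]]
[[[-0.0, 0.001, -0.003], [-0.021, -0.008, -0.0]], [[-0.001, 0.003, -0.006], [-0.041, -0.017, 0.0]], [[-0.002, 0.005, -0.009], [-0.062, -0.025, 0.0]], [[-0.003, 0.007, -0.012], [-0.082, -0.033, 0.0]], [[-0.004, 0.009, -0.015], [-0.103, -0.042, 0.0]]]
[[[-0.001, 0.003, -0.003], [-0.021, -0.008, 0.0]], [[-0.003, 0.006, -0.007], [-0.041, -0.017, 0.0]], [[-0.004, 0.01, -0.01], [-0.062, -0.025, 0.0]], [[-0.006, 0.014, -0.014], [-0.082, -0.033, -0.0]], [[-0.007, 0.018, -0.018], [-0.103, -0.042, -0.0]]]
```

play_rows(commands=[[[0, 0, 0.047], [-0.01, -0.001, 0]], [[0, -0.001, 0.095], [-0.021, -0.003, 0]], [[0, -0.002, 0.143], [-0.031, -0.006, 0]], [[0, -0.003, 0.191], [-0.042, -0.008, 0]], [[0, -0.003, 0.239], [-0.053, -0.011, 0]]])

```text
t: 28.45
tcp_pos: [0.6718, -0.2235, 0.208]
ee_rot: [[-0.206, 0.976, -0.074], [0.917, 0.219, 0.333], [0.341, 0.001, -0.94]]
contact_force: [-1.0, -0.5, -2.4]
width: 0.0146
```

play_rows(commands=[[[0.003, 0.015, 0.003], [-0.008, -0.002, 0.008]], [[0.009, 0.04, 0.009], [-0.018, -0.005, 0.018]], [[0.015, 0.07, 0.015], [-0.03, -0.007, 0.03]], [[0.022, 0.1, 0.022], [-0.043, -0.011, 0.042]], [[0.028, 0.13, 0.028], [-0.054, -0.015, 0.053]]])

```text
t: 28.95
tcp_pos: [0.6862, -0.1562, 0.2198]
ee_rot: [[-0.292, 0.953, -0.077], [0.921, 0.302, 0.246], [0.258, 0.001, -0.966]]
contact_force: [0.3, -0.0, -2.8]
width: 0.0147
```

play_rows(commands=[[[0.006, 0.03, 0.006], [-0.012, -0.004, 0.012]], [[0.012, 0.06, 0.012], [-0.023, -0.008, 0.023]], [[0.018, 0.085, 0.018], [-0.034, -0.012, 0.034]], [[0.023, 0.11, 0.025], [-0.044, -0.016, 0.044]], [[0.026, 0.125, 0.028], [-0.052, -0.018, 0.052]]])

```text
t: 29.45
tcp_pos: [0.6993, -0.0945, 0.2347]
ee_rot: [[-0.372, 0.926, -0.064], [0.912, 0.378, 0.16], [0.173, 0.001, -0.985]]
contact_force: [-0.2, 0.2, -2.8]
width: 0.0148
```

play_rows(commands=[[[0, 0.001, -0.003], [-0.021, -0.008, 0]], [[-0.001, 0.003, -0.006], [-0.041, -0.017, 0]], [[-0.002, 0.005, -0.009], [-0.062, -0.025, 0]], [[-0.003, 0.007, -0.012], [-0.082, -0.033, 0]], [[-0.004, 0.009, -0.015], [-0.103, -0.042, 0]]])

```text
t: 29.95
tcp_pos: [0.6971, -0.0916, 0.2264]
ee_rot: [[-0.376, 0.927, 0.001], [0.927, 0.376, -0.001], [-0.002, 0.0, -1.0]]
contact_force: [0.5, -0.1, -2.4]
width: 0.0143
```

```bash
python3 - <<'E'
from h import *
o=r.observe();W=T(np.array(o["ee_rot"]),o["tcp_pos"])@np.linalg.inv(S2T);lip=(W@[.082,0,.011,1])[:3];x=W[:3,0]
pit=np.degrees(np.arcsin(-x[2]));yaw=np.degrees(np.arctan2(x[1],x[0]));print(lip,W[:3,3],yaw,pit,np.round(o["q"],1),o["width"])
p=r.read_camera("side");marks(p,["scoop","stone0","mould_in"],.3);save(p,"side11.png")
M=np.array([.627,.081,0]);a=np.radians(112);e=np.array([np.cos(a),np.sin(a),0])
C=tuple(M-.032*e+[0,0,.15]);B=tuple(M-.032*e+[0,0,.135])
seq((tuple(lip),yaw,pit),[(C,112,35),(B,112,75)],[1,3])
g=cv2.resize(cv2.imread("pics/side11.png")[100:280,200:440],(800,600),interpolation=2)
cv2.imwrite("pics/c11.png",(255*(g/255.)**.6).astype(np.uint8))
E
```

```text
[0.63853935 0.05100634 0.18351992] [ 0.66820743 -0.02213377  0.20832576] 112.07648335596927 25.08747600478198 [-14.3  30.8  30.4  89.6  -0.1  53.6] 0.01429881587190943
scoop 0.67 [ 0.6633 -0.0244  0.2084]
stone0 0.68 [ 0.6863 -0.0078  0.2319]
stone0 0.52 [ 0.6435 -0.0294  0.2284]
stone0 0.49 [0.4683 0.2405 0.0976]
[[[-0.001, 0.002, -0.004], [-0.022, -0.009, -0.001]], [[-0.002, 0.006, -0.006], [-0.042, -0.017, -0.001]], [[-0.003, 0.009, -0.009], [-0.063, -0.025, -0.001]], [[-0.005, 0.013, -0.013], [-0.083, -0.033, -0.001]], [[-0.007, 0.018, -0.016], [-0.104, -0.042, -0.001]]]
[[[-0.003, 0.006, 0.011], [-0.027, -0.011, -0.0]], [[-0.005, 0.013, 0.022], [-0.055, -0.022, -0.0]], [[-0.008, 0.02, 0.033], [-0.082, -0.033, 0.0]], [[-0.011, 0.028, 0.043], [-0.11, -0.044, 0.0]], [[-0.015, 0.037, 0.053], [-0.137, -0.055, 0.0]]]
[[[-0.004, 0.009, 0.009], [-0.027, -0.011, -0.0]], [[-0.007, 0.018, 0.018], [-0.055, -0.022, -0.0]], [[-0.011, 0.028, 0.027], [-0.082, -0.033, -0.0]], [[-0.016, 0.038, 0.035], [-0.11, -0.044, -0.0]], [[-0.02, 0.049, 0.042], [-0.137, -0.055, -0.0]]]
[[[-0.004, 0.011, 0.007], [-0.027, -0.011, -0.0]], [[-0.009, 0.023, 0.013], [-0.055, -0.022, 0.0]], [[-0.014, 0.034, 0.019], [-0.082, -0.033, 0.0]], [[-0.019, 0.047, 0.024], [-0.11, -0.044, 0.0]], [[-0.024, 0.059, 0.028], [-0.137, -0.055, 0.0]]]
```

View pics/c11.png

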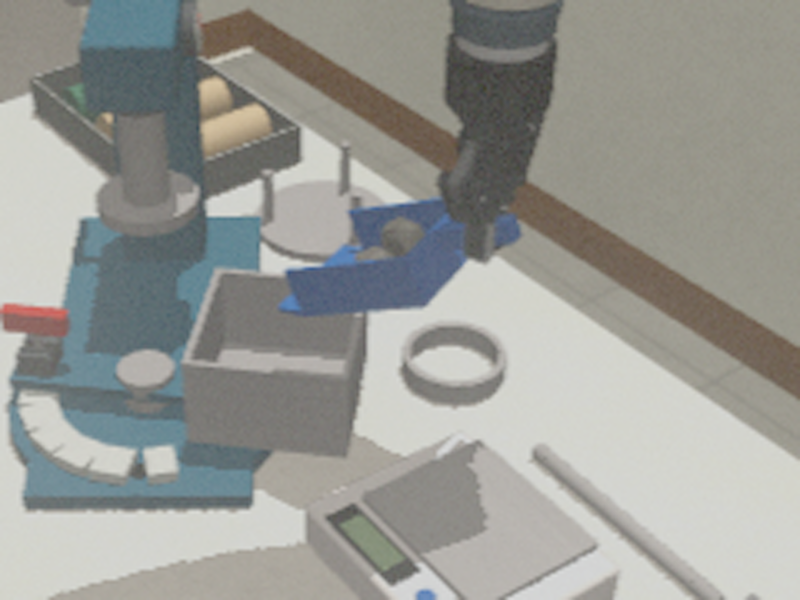

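play_rows(commands=[[[-0.001, 0.002, -0.004], [-0.022, -0.009, 0]], [[-0.002, 0.006, -0.006], [-0.042, -0.017, 0]], [[-0.003, 0.009, -0.009], [-0.063, -0.025, 0]], [[-0.005, 0.013, -0.013], [-0.083, -0.033, 0]], [[-0.007, 0.018, -0.016], [-0.104, -0.042, 0]]])

```text
t: 30.65
tcp_pos: [0.6937, -0.0832, 0.2182]
ee_rot: [[-0.37, 0.927, 0.066], [0.912, 0.375, -0.163], [-0.175, -0.0, -0.984]]
contact_force: [-0.6, 0.1, -2.5]
width: 0.0152
```

play_rows(commands=[[[-0.003, 0.006, 0.011], [-0.027, -0.011, 0]], [[-0.005, 0.013, 0.022], [-0.055, -0.022, 0]], [[-0.008, 0.02, 0.033], [-0.082, -0.033, 0]], [[-0.011, 0.028, 0.043], [-0.11, -0.044, 0]], [[-0.015, 0.037, 0.053], [-0.137, -0.055, 0]]])

```text
t: 31.15
tcp_pos: [0.6862, -0.0644, 0.2453]
ee_rot: [[-0.345, 0.927, 0.149], [0.85, 0.375, -0.369], [-0.397, -0.001, -0.918]]
contact_force: [-0.7, 0.6, -1.1]
width: 0.0146
```

play_rows(commands=[[[-0.004, 0.009, 0.009], [-0.027, -0.011, 0]], [[-0.007, 0.018, 0.018], [-0.055, -0.022, 0]], [[-0.011, 0.028, 0.027], [-0.082, -0.033, 0]], [[-0.016, 0.038, 0.035], [-0.11, -0.044, 0]], [[-0.02, 0.049, 0.042], [-0.137, -0.055, 0]]])

```text
t: 31.65
tcp_pos: [0.6762, -0.0397, 0.2663]
ee_rot: [[-0.302, 0.927, 0.223], [0.743, 0.375, -0.554], [-0.598, -0.002, -0.802]]
contact_force: [0.2, 0.2, -2.3]
width: 0.0149
```

play_rows(commands=[[[-0.004, 0.011, 0.007], [-0.027, -0.011, 0]], [[-0.009, 0.023, 0.013], [-0.055, -0.022, 0]], [[-0.014, 0.034, 0.019], [-0.082, -0.033, 0]], [[-0.019, 0.047, 0.024], [-0.11, -0.044, 0]], [[-0.024, 0.059, 0.028], [-0.137, -0.055, 0]]])

```text
t: 32.15
tcp_pos: [0.6643, -0.0101, 0.2801]
ee_rot: [[-0.243, 0.927, 0.286], [0.595, 0.375, -0.711], [-0.766, -0.003, -0.643]]
contact_force: [0.9, 0.8, -1.1]
width: 0.0144
```

```bash
python3 - <<'E'
from h import *
o=r.observe();W=T(np.array(o["ee_rot"]),o["tcp_pos"])@np.linalg.inv(S2T);lip=(W@[.082,0,.011,1])[:3];x=W[:3,0]
pit=np.degrees(np.arcsin(-x[2]));yaw=np.degrees(np.arctan2(x[1],x[0]));print(lip,W[:3,3],yaw,pit,np.round(o["q"],1),o["width"],o["contact_force"])
for c in("side","top"):
    p=r.read_camera(c);print(c);marks(p,["scoop","stone0","balance_top","balance"],.3);save(p,c+"12.png")
E
```

```text
[0.63846291 0.05116982 0.13454955] [0.65059715 0.02169687 0.21089813] 112.57435422420788 74.98116633391284 [ 13.5  19.9   3.3  63.6 -49.3  76.9] 0.014435018037529612 [ 0.92436574  0.751013   -1.05941262]
side
scoop 0.64 [8.043e-01 4.550e-02 3.000e-04]
scoop 0.61 [0.6507 0.0196 0.2122]
scoop 0.45 [0.6264 0.0808 0.0428]
stone0 0.49 [0.603  0.1016 0.0632]
balance_top 0.89 [ 0.6545 -0.1507  0.0549]
balance 0.58 [ 0.6402 -0.1555  0.0047]
top
scoop 0.96 [0.6544 0.0207 0.2117]
stone0 0.74 [ 0.8059  0.0448 -0.0029]
stone0 0.5 [0.6041 0.1004 0.0539]
stone0 0.49 [0.5741 0.0754 0.0576]
balance_top 0.65 [ 0.6584 -0.1542  0.0517]
balance 0.82 [ 0.6364 -0.1517  0.001 ]
```

```bash
python3 - <<'E'
from h import *
o=r.observe();W=T(np.array(o["ee_rot"]),o["tcp_pos"])@np.linalg.inv(S2T);lip=(W@[.082,0,.011,1])[:3]
a=np.radians(102.5);L2=(.657+.082*np.cos(a),-.1525+.082*np.sin(a),.18)
seq((tuple(lip),112,75),[((.6385,.051,.22),112,25),(L2,102.5,0)],[2,2])
for c in("top","side"):
  p=r.read_camera(c);f=cv2.cvtColor(p["frame"],cv2.COLOR_RGB2BGR)
  k=4;u0,v0=map(int,px((.645,-.155,.05),p));U,V=u0-50,v0-50
  g=cv2.resize(f[V:V+100,U:U+100],None,fx=k,fy=k,interpolation=2)
  g=(255*(g/255.)**.6).astype(np.uint8)
  for cen,hx,hy,z,col in(((.657,-.1525),.0625,.075,.053,(0,0,255)),((.638,-.154),.085,.1,.045,(0,160,0))):
    pts=[]
    for sx,sy in((1,1),(1,-1),(-1,-1),(-1,1)):
        u,v=px((cen[0]+sx*hx,cen[1]+sy*hy,z),p);pts.append(((u+.5-U)*k,(v+.5-V)*k))
    cv2.polylines(g,[np.int32(pts)],True,col,1)
  cv2.imwrite("pics/b_%s.png"%c,g)
cv2.imwrite("pics/c12.png",np.hstack([cv2.imread("pics/b_top.png"),cv2.imread("pics/b_side.png")]))
E
```

```text
[[[0.009, -0.023, 0.005], [0.051, 0.019, -0.0]], [[0.018, -0.045, 0.007], [0.103, 0.04, -0.0]], [[0.026, -0.065, 0.007], [0.154, 0.061, -0.0]], [[0.034, -0.085, 0.005], [0.206, 0.082, -0.0]], [[0.041, -0.102, 0.002], [0.257, 0.103, -0.0]]]
[[[0.006, -0.016, -0.005], [0.052, 0.021, 0.0]], [[0.012, -0.03, -0.011], [0.103, 0.042, 0.0]], [[0.017, -0.042, -0.019], [0.155, 0.062, -0.0]], [[0.021, -0.052, -0.028], [0.206, 0.083, 0.0]], [[0.024, -0.06, -0.037], [0.258, 0.104, 0.0]]]
[[[-0.003, -0.03, -0.022], [0.026, 0.01, -0.011]], [[-0.007, -0.059, -0.043], [0.052, 0.02, -0.021]], [[-0.011, -0.088, -0.065], [0.078, 0.029, -0.032]], [[-0.015, -0.115, -0.087], [0.104, 0.038, -0.042]], [[-0.02, -0.143, -0.109], [0.131, 0.047, -0.053]]]
[[[-0.005, -0.027, -0.022], [0.027, 0.008, -0.011]], [[-0.01, -0.053, -0.044], [0.053, 0.016, -0.021]], [[-0.015, -0.078, -0.066], [0.08, 0.023, -0.032]], [[-0.02, -0.103, -0.088], [0.107, 0.029, -0.042]], [[-0.026, -0.126, -0.11], [0.134, 0.036, -0.053]]]
```

View pics/c12.png

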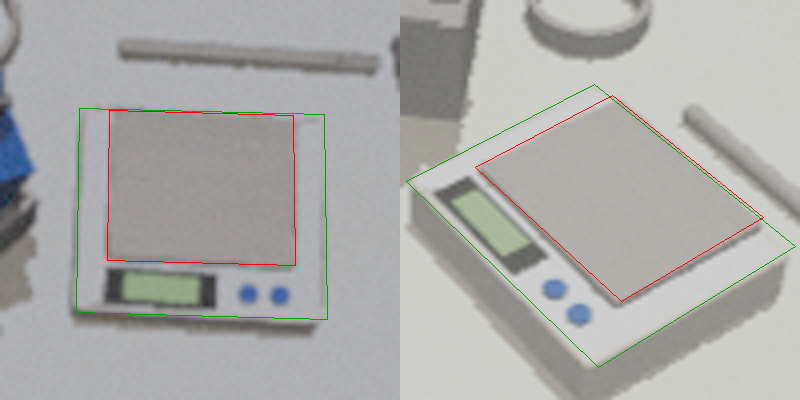

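play_rows(commands=[[[0.009, -0.023, 0.005], [0.051, 0.019, 0]], [[0.018, -0.045, 0.007], [0.103, 0.04, 0]], [[0.026, -0.065, 0.007], [0.154, 0.061, 0]], [[0.034, -0.085, 0.005], [0.206, 0.082, 0]], [[0.041, -0.102, 0.002], [0.257, 0.103, 0]]])

```text
t: 33.25
tcp_pos: [0.6847, -0.0614, 0.282]
ee_rot: [[-0.341, 0.927, 0.159], [0.841, 0.376, -0.389], [-0.42, 0.001, -0.907]]
contact_force: [0.2, 0.3, -1.8]
width: 0.015
```

play_rows(commands=[[[0.006, -0.016, -0.005], [0.052, 0.021, 0]], [[0.012, -0.03, -0.011], [0.103, 0.042, 0]], [[0.017, -0.042, -0.019], [0.155, 0.062, 0]], [[0.021, -0.052, -0.028], [0.206, 0.083, 0]], [[0.024, -0.06, -0.037], [0.258, 0.104, 0]]])

```text
t: 33.75
tcp_pos: [0.6967, -0.0916, 0.2631]
ee_rot: [[-0.376, 0.927, 0.001], [0.927, 0.376, 0.003], [0.003, 0.002, -1.0]]
contact_force: [0.8, -0.0, -1.3]
width: 0.0148
```

play_rows(commands=[[[-0.003, -0.03, -0.022], [0.026, 0.01, -0.011]], [[-0.007, -0.059, -0.043], [0.052, 0.02, -0.021]], [[-0.011, -0.088, -0.065], [0.078, 0.029, -0.032]], [[-0.015, -0.115, -0.087], [0.104, 0.038, -0.042]], [[-0.02, -0.143, -0.109], [0.131, 0.047, -0.053]]])

```text
t: 34.25
tcp_pos: [0.6866, -0.1634, 0.2077]
ee_rot: [[-0.29, 0.955, -0.064], [0.932, 0.297, 0.208], [0.218, 0.001, -0.976]]
contact_force: [0.3, 0.4, -1.5]
width: 0.0144
```

play_rows(commands=[[[-0.005, -0.027, -0.022], [0.027, 0.008, -0.011]], [[-0.01, -0.053, -0.044], [0.053, 0.016, -0.021]], [[-0.015, -0.078, -0.066], [0.08, 0.023, -0.032]], [[-0.02, -0.103, -0.088], [0.107, 0.029, -0.042]], [[-0.026, -0.126, -0.11], [0.134, 0.036, -0.053]]])

```text
t: 34.75
tcp_pos: [0.6735, -0.2266, 0.1525]
ee_rot: [[-0.195, 0.976, -0.091], [0.884, 0.216, 0.414], [0.424, 0.0, -0.905]]
contact_force: [-0.6, -1.4, -1.1]
width: 0.015
```

```bash
python3 - <<'E'
from h import *
o=r.observe();W=T(np.array(o["ee_rot"]),o["tcp_pos"])@np.linalg.inv(S2T);print(np.round(W,3))
for c in("top","side"):
    p=r.read_camera(c);marks(p,["scoop","scoop_handle","stone0"],.4)
W2=scoopT((.6555,-.153,.054),102.5,0,(0,0,0))@S2T
rel(W2[:3,3],W2[:3,:3])
E
```

```text
[[-0.216 -0.976  0.     0.657]
 [ 0.976 -0.216 -0.002 -0.153]
 [ 0.002 -0.     1.     0.168]
 [ 0.     0.     0.     1.   ]]
scoop 0.58 [ 0.6578 -0.156   0.1701]
scoop_handle 0.78 [ 0.6763 -0.2464  0.2013]
scoop_handle 0.74 [0.4325 0.5084 0.0027]
stone0 0.55 [0.6056 0.1007 0.0554]
scoop 0.98 [ 0.654  -0.1539  0.1678]
scoop_handle 0.78 [ 0.6785 -0.251   0.2023]
t 35.15 at [ 0.674  -0.2247  0.1543] rel [-0.003 -0.004 -0.232] [ 0.001  0.001 -0.001] w 0.0148 F [ 0.3 -0.4 -1.2]
```

play_rows(commands=[[[-0.002, 0, -0.05], [0, 0, 0]], [[-0.002, 0, -0.1], [0, 0, 0]], [[-0.002, 0, -0.15], [0, 0, 0]], [[-0.002, 0, -0.19], [0, 0, 0]], [[-0.002, 0, -0.215], [0, 0, 0]]])

```text
t: 35.65
tcp_pos: [0.6725, -0.2245, 0.0449]
ee_rot: [[-0.197, 0.976, -0.093], [0.884, 0.218, 0.413], [0.423, -0.001, -0.906]]
contact_force: [-0.3, 0.3, -1.4]
width: 0.0148
```

play_rows(commands=[[[0, 0, -0.005], [0, 0, 0]], [[0, 0, -0.01], [0, 0, 0]], [[0, 0, -0.014], [0, 0, 0]], [[0, 0, -0.017], [0, 0, 0]], [[0, 0, -0.017], [0, 0, 0]]])

```text
t: 36.15
tcp_pos: [0.6728, -0.2257, 0.0375]
ee_rot: [[-0.196, 0.976, -0.091], [0.885, 0.216, 0.412], [0.422, 0.0, -0.906]]
contact_force: [0.6, -0.2, -0.9]
width: 0.0147
```

```bash
python3 - <<'E'
from h import *
W2=scoopT((.6555,-.153,.053),102.5,0,(0,0,0))@S2T
rel(W2[:3,3],W2[:3,:3])
E
```

```text
t 36.15 at [ 0.6728 -0.2257  0.0375] rel [-0.001 -0.002  0.   ] [ 0.  0. -0.] w 0.0147 F [ 0.6 -0.2 -0.9]
```

play_rows(commands=[[[0, 0, -0.001], [0, 0, 0]], [[0, 0, -0.001], [0, 0, 0]], [[0, 0, -0.001], [0, 0, 0]], [[0, 0, -0.001], [0, 0, 0]], [[0, 0, -0.001], [0, 0, 0]]], gripper=0)

```text
t: 36.65
tcp_pos: [0.6726, -0.2255, 0.0366]
ee_rot: [[-0.196, 0.976, -0.092], [0.885, 0.216, 0.413], [0.423, -0.0, -0.906]]
contact_force: [-0.0, -0.3, 0.2]
width: 0.0426
```

play_rows(commands=[[[0, 0, 0.03], [0, 0, 0]], [[0, 0, 0.1], [0, 0, 0]], [[0, 0, 0.2], [0, 0, 0]], [[0, 0, 0.3], [0, 0, 0]], [[-0.05, 0, 0.36], [0, 0, 0]]])

```text
t: 37.15
tcp_pos: [0.6504, -0.226, 0.216]
ee_rot: [[-0.202, 0.976, -0.078], [0.888, 0.216, 0.405], [0.412, 0.012, -0.911]]
contact_force: [-0.0, -0.1, -0.4]
width: 0.0426
```

```bash
python3 - <<'E'
from h import *
for c in("top","side"):
    p=r.read_camera(c);marks(p,["scoop","scoop_handle","stone0","knob_grip","mould_in","press"],.4)
rel((0.5,0.05,0.2),R_down(45))
E
```

```text
scoop 0.75 [ 0.6561 -0.1538  0.0519]
scoop_handle 0.84 [ 0.6765 -0.2441  0.0862]
stone0 0.63 [0.606  0.103  0.0553]
stone0 0.43 [0.5764 0.0745 0.059 ]
knob_grip 0.41 [0.4708 0.2398 0.0971]
mould_in 0.96 [0.6293 0.0841 0.0383]
press 0.66 [ 5.396e-01  1.706e-01 -2.000e-04]
scoop 0.82 [ 0.6526 -0.1569  0.0537]
scoop_handle 0.72 [ 0.6763 -0.2494  0.0891]
stone0 0.49 [0.6036 0.1011 0.0613]
knob_grip 0.45 [0.4698 0.2384 0.095 ]
mould_in 0.65 [ 0.6579 -0.1536  0.0563]
mould_in 0.6 [0.6266 0.0807 0.0421]
press 0.57 [ 0.5379  0.1666 -0.0018]
t 37.85 at [ 0.6458 -0.224   0.2132] rel [-0.292  0.548 -0.026] [-0.246 -0.133  0.356] w 0.0425 F [ 0.1  0.1 -0.8]
```

```bash
python3 - <<'E'
from h import *
p=r.read_camera("top")
f=np.load("pics/top.npy");g=cv2.cvtColor(f,cv2.COLOR_RGB2BGR)[140:300,290:450].copy()
g=cv2.resize(g,(600,600),interpolation=2);k=600/160
P=np.array([.421,-.2206,0.0])
for z,R,c in((.2,.039,(0,255,0)),(.26,.05,(0,0,255)),(.3,.05,(255,0,0)),(.36,.05,(255,0,255))):
    pts=[((a-290)*k,(b-140)*k) for a,b in (px(P+[R*np.cos(t),R*np.sin(t),z],p) for t in np.linspace(0,6.28,40))]
    cv2.polylines(g,[np.int32(pts)],True,c,1)
cv2.imwrite("pics/c13.png",(255*(g/255.)**.6).astype(np.uint8))
E
```

```text
(no output)
```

View pics/c13.png

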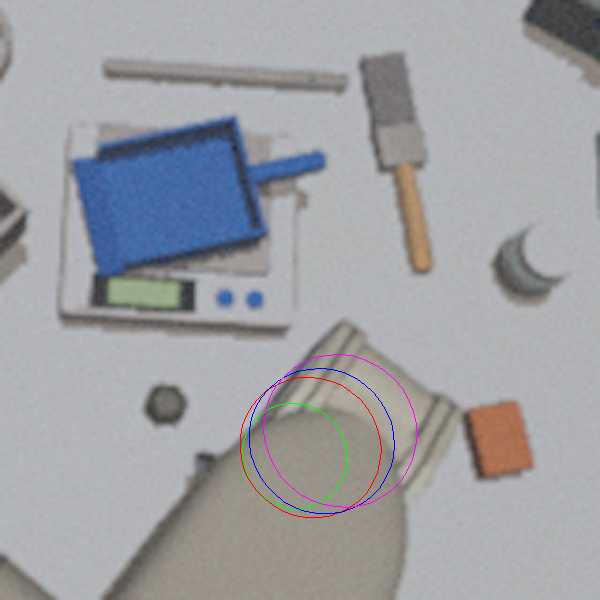

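```bash
cat >> h.py <<'E'
def rows(cmds,first=None):
    "cmds: list of (pos,R) per row; printed as calls of 5 rows"
    o=r.observe();c=(np.array(o["tcp_pos"]),np.array(o["ee_rot"])) if first is None else first
    for i in range(0,len(cmds),5):
        out=[]
        for P,R in cmds[i:i+5]:
            out.append([[round(float(x),3) for x in (np.array(P)-c[0])/.5],[round(float(x),3) for x in Ro.from_matrix(R@c[1].T).as_rotvec(degrees=True)/90]])
        print(out);c=cmds[i+4]
def gk(K,yaw,lean):
    R=R_down(yaw,lean);return np.array(K)+.0525*R[:,2],R
E
python3 - <<'E'
from h import *
from scipy.spatial.transform import Slerp
o=r.observe();p0=np.array(o["tcp_pos"]);R0=np.array(o["ee_rot"])
P1=np.array([.43,.10,.22]);P2,R2=gk((.470,.239,.18),45,20)
S=Slerp([0,1],Ro.from_matrix([R0,R2]))
c=[]
for i in range(1,16):
    f=i/15
    pp=p0+(P1-p0)*min(1,f/.67) if f<.67 else P1+(P2-P1)*(f-.67)/.33
    c.append((pp,S(f).as_matrix()))
rows(c);print(P2)
E
```

```text
[[[-0.043, 0.064, 0.001], [-0.03, -0.016, 0.023]], [[-0.086, 0.129, 0.003], [-0.059, -0.032, 0.046]], [[-0.129, 0.193, 0.004], [-0.089, -0.048, 0.068]], [[-0.172, 0.258, 0.005], [-0.118, -0.064, 0.091]], [[-0.215, 0.322, 0.007], [-0.148, -0.08, 0.114]]]
[[[-0.043, 0.064, 0.001], [-0.03, -0.016, 0.023]], [[-0.086, 0.129, 0.003], [-0.059, -0.032, 0.046]], [[-0.129, 0.193, 0.004], [-0.089, -0.048, 0.068]], [[-0.172, 0.258, 0.005], [-0.118, -0.064, 0.091]], [[-0.215, 0.322, 0.007], [-0.148, -0.08, 0.114]]]
[[[0.018, 0.052, -0.034], [-0.03, -0.016, 0.023]], [[0.039, 0.103, -0.07], [-0.059, -0.032, 0.046]], [[0.061, 0.154, -0.106], [-0.089, -0.048, 0.068]], [[0.082, 0.205, -0.143], [-0.118, -0.064, 0.091]], [[0.103, 0.256, -0.179], [-0.148, -0.08, 0.114]]]
[0.48269685 0.22630315 0.13066614]
```

play_rows(commands=[[[-0.043, 0.064, 0.001], [-0.03, -0.016, 0.023]], [[-0.086, 0.129, 0.003], [-0.059, -0.032, 0.046]], [[-0.129, 0.193, 0.004], [-0.089, -0.048, 0.068]], [[-0.172, 0.258, 0.005], [-0.118, -0.064, 0.091]], [[-0.215, 0.322, 0.007], [-0.148, -0.08, 0.114]]])

```text
t: 38.4
tcp_pos: [0.5371, -0.0619, 0.2173]
ee_rot: [[-0.397, 0.918, -0.02], [0.902, 0.394, 0.178], [0.171, 0.053, -0.984]]
contact_force: [0.6, 1.5, 1.0]
width: 0.0426
```

play_rows(commands=[[[-0.043, 0.064, 0.001], [-0.03, -0.016, 0.023]], [[-0.086, 0.129, 0.003], [-0.059, -0.032, 0.046]], [[-0.129, 0.193, 0.004], [-0.089, -0.048, 0.068]], [[-0.172, 0.258, 0.005], [-0.118, -0.064, 0.091]], [[-0.215, 0.322, 0.007], [-0.148, -0.08, 0.114]]])

```text
t: 38.9
tcp_pos: [0.4296, 0.0989, 0.2211]
ee_rot: [[-0.557, 0.825, 0.095], [0.825, 0.563, -0.047], [-0.092, 0.052, -0.994]]
contact_force: [0.2, 0.3, 0.6]
width: 0.0424
```

play_rows(commands=[[[0.018, 0.052, -0.034], [-0.03, -0.016, 0.023]], [[0.039, 0.103, -0.07], [-0.059, -0.032, 0.046]], [[0.061, 0.154, -0.106], [-0.089, -0.048, 0.068]], [[0.082, 0.205, -0.143], [-0.118, -0.064, 0.091]], [[0.103, 0.256, -0.179], [-0.148, -0.08, 0.114]]])

```text
t: 39.4
tcp_pos: [0.4824, 0.2273, 0.131]
ee_rot: [[-0.664, 0.707, 0.243], [0.663, 0.708, -0.243], [-0.344, -0.0, -0.939]]
contact_force: [0.6, -0.1, 0.4]
width: 0.0425
```

```bash
python3 - <<'E'
from h import *
print(np.round(r.observe()["q"],1))
P,R=gk((.470,.239,.098),45,20);rel(P,R)
for c in("side","top"):
    p=r.read_camera(c);marks(p,["knob_grip"],.3)
    if c=="side":
        save(p,"side14.png")
g=cv2.resize(cv2.imread("pics/side14.png")[60:240,130:370],(800,600),interpolation=2)
cv2.imwrite("pics/c14.png",(255*(g/255.)**.6).astype(np.uint8))
E
```

```text
[ 27.9  12.  -15.6  56.2 -19.2  71.8]
t 39.4 at [0.4824 0.2273 0.131 ] rel [ 0.001 -0.002 -0.165] [ 0.001  0.001 -0.   ] w 0.0425 F [ 0.6 -0.1  0.4]
knob_grip 0.6 [0.4728 0.2358 0.0974]
```

View pics/c14.png

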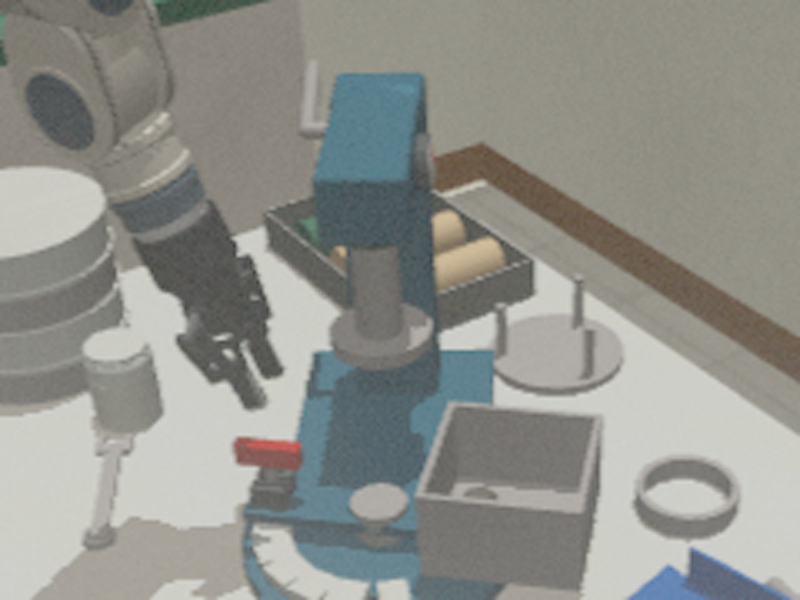

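play_rows(commands=[[[0.002, -0.002, -0.04], [0, 0, 0]], [[0.002, -0.002, -0.08], [0, 0, 0]], [[0.002, -0.002, -0.12], [0, 0, 0]], [[0.002, -0.002, -0.15], [0, 0, 0]], [[0.002, -0.002, -0.165], [0, 0, 0]]])

```text
t: 40.1
tcp_pos: [0.4832, 0.2238, 0.0486]
ee_rot: [[-0.663, 0.709, 0.24], [0.666, 0.705, -0.243], [-0.342, -0.001, -0.94]]
contact_force: [-0.8, -0.4, -0.9]
width: 0.0429
```

play_rows(commands=[[[0, 0, 0], [0, 0, 0]], [[0, 0, 0], [0, 0, 0]], [[0, 0, 0], [0, 0, 0]], [[0, 0, 0], [0, 0, 0]], [[0, 0, 0], [0, 0, 0]]], gripper=-1, squeeze=50)

```text
t: 40.6
tcp_pos: [0.4838, 0.2248, 0.0498]
ee_rot: [[-0.663, 0.708, 0.243], [0.665, 0.706, -0.243], [-0.343, 0.0, -0.939]]
contact_force: [-1.2, -2.3, 7.6]
width: 0.0143
```

```bash
python3 - <<'E'
from h import *
P,R=gk((.470,.239,.098),45,20);rel(P,R)
o=r.observe();print(o["contact_force"],o["moment"])
P0=np.array(o["tcp_pos"]);R0=np.array(o["ee_rot"]);K0=P0-.0525*R0[:,2];print(K0)
c=[]
for z in (.003,.006,.009,.012,.0145):c.append((P0+[0,0,z],R0))
rows(c)
E
```

```text
t 40.6 at [0.4838 0.2248 0.0498] rel [-0.002  0.003 -0.002] [0.001 0.001 0.001] w 0.0143 F [-1.2 -2.3  7.6]
[-1.20528342 -2.28128523  7.55619244] [-0.63000841  0.25243126 -0.25983904]
[0.47108526 0.2376002  0.099148  ]
[[[0.0, 0.0, 0.006], [0.0, 0.0, 0.0]], [[0.0, 0.0, 0.012], [0.0, 0.0, 0.0]], [[0.0, 0.0, 0.018], [0.0, 0.0, 0.0]], [[0.0, 0.0, 0.024], [0.0, 0.0, 0.0]], [[0.0, 0.0, 0.029], [0.0, 0.0, 0.0]]]
```

play_rows(commands=[[[0, 0, 0.006], [0, 0, 0]], [[0, 0, 0.012], [0, 0, 0]], [[0, 0, 0.018], [0, 0, 0]], [[0, 0, 0.024], [0, 0, 0]], [[0, 0, 0.029], [0, 0, 0]]])

```text
t: 41.1
tcp_pos: [0.4833, 0.2248, 0.0632]
ee_rot: [[-0.664, 0.708, 0.241], [0.665, 0.706, -0.243], [-0.342, -0.002, -0.94]]
contact_force: [4.7, -4.4, -7.5]
width: 0.0144
```

```bash
python3 - <<'E'
from h import *
o=r.observe();print(o["tcp_pos"],o["contact_force"],o["moment"],o["width"])
p=r.read_camera("side");marks(p,["knob_grip"],.2)
P0=np.array(o["tcp_pos"]);R0=np.array(o["ee_rot"]);K0=P0-.0525*R0[:,2];print(K0)
c=[]
for a in range(4,41,4):
    D=Ro.from_euler("z",-a,degrees=True).as_matrix();K=np.array([.4705,.2385,K0[2]])
    c.append((K+D@(P0-K),D@R0))
rows(c)
E
```

```text
[0.4833323  0.224763   0.06317936] [ 4.674562   -4.42769666 -7.50184231] [-0.03644858 -0.50543202  0.02331533] 0.014429339326932697
knob_grip 0.68 [0.473  0.2394 0.1128]
[0.47070142 0.2375352  0.11251071]
[[[-0.002, -0.002, -0.0], [-0.0, 0.0, -0.044]], [[-0.004, -0.003, -0.0], [-0.0, 0.0, -0.089]], [[-0.006, -0.005, -0.0], [-0.0, 0.0, -0.133]], [[-0.009, -0.006, -0.0], [-0.0, 0.0, -0.178]], [[-0.011, -0.007, -0.0], [-0.0, 0.0, -0.222]]]
[[[-0.002, -0.001, -0.0], [0.0, -0.0, -0.044]], [[-0.005, -0.002, 0.0], [0.0, -0.0, -0.089]], [[-0.008, -0.002, 0.0], [0.0, -0.0, -0.133]], [[-0.01, -0.003, 0.0], [0.0, -0.0, -0.178]], [[-0.013, -0.003, 0.0], [-0.0, -0.0, -0.222]]]
```

play_rows(commands=[[[-0.002, -0.002, 0], [0, 0, -0.044]], [[-0.004, -0.003, 0], [0, 0, -0.089]], [[-0.006, -0.005, 0], [0, 0, -0.133]], [[-0.009, -0.006, 0], [0, 0, -0.178]], [[-0.011, -0.007, 0], [0, 0, -0.222]]])

```text
t: 41.7
tcp_pos: [0.4774, 0.2208, 0.0628]
ee_rot: [[-0.394, 0.908, 0.142], [0.852, 0.419, -0.312], [-0.343, -0.003, -0.939]]
contact_force: [4.1, -4.8, -8.0]
width: 0.0143
```

play_rows(commands=[[[-0.002, -0.001, 0], [0, 0, -0.044]], [[-0.005, -0.002, 0], [0, 0, -0.089]], [[-0.008, -0.002, 0], [0, 0, -0.133]], [[-0.01, -0.003, 0], [0, 0, -0.178]], [[-0.013, -0.003, 0], [0, 0, -0.222]]])

```text
t: 42.2
tcp_pos: [0.4709, 0.2196, 0.0627]
ee_rot: [[-0.079, 0.996, 0.026], [0.936, 0.084, -0.342], [-0.343, -0.002, -0.939]]
contact_force: [2.5, -3.4, -7.3]
width: 0.0144
```

```bash
python3 - <<'E'
from h import *
o=r.observe();print(o["tcp_pos"],o["contact_force"],o["moment"],o["width"],np.round(o["q"],1))
R0=np.array(o["ee_rot"]);print("yaw",np.degrees(np.arctan2(R0[1,1],R0[0,1])))
p=r.read_camera("side");marks(p,["knob_grip"],.2)
E
```

```text
[0.47089006 0.21956925 0.06274042] [ 2.50447296 -3.39415861 -7.26010126] [-0.12219726 -0.5583867   0.12308295] 0.014359016490973627 [ 27.2  22.9 -10.3  64.8 -18.4 113.7]
yaw 4.80270954811667
knob_grip 0.41 [0.4733 0.2407 0.1135]
knob_grip 0.34 [ 0.5395  0.1681 -0.0021]
```

play_rows(commands=[[[0, 0, -0.003], [0, 0, 0]], [[0, 0, -0.006], [0, 0, 0]], [[0, 0, -0.007], [0, 0, 0]], [[0, 0, -0.007], [0, 0, 0]], [[0, 0, -0.007], [0, 0, 0]]])

```text
t: 42.8
tcp_pos: [0.4716, 0.22, 0.0608]
ee_rot: [[-0.082, 0.996, 0.031], [0.936, 0.088, -0.341], [-0.342, 0.001, -0.94]]
contact_force: [0.7, -3.6, 6.8]
width: 0.0142
```

play_rows(commands=[[[0, 0, 0], [0, 0, 0]], [[0, 0, 0], [0, 0, 0]], [[0, 0, 0], [0, 0, 0]], [[0, 0, 0], [0, 0, 0]], [[0, 0, 0], [0, 0, 0]]], gripper=0)

```text
t: 43.3
tcp_pos: [0.4712, 0.2201, 0.0596]
ee_rot: [[-0.082, 0.996, 0.028], [0.936, 0.087, -0.341], [-0.342, -0.001, -0.94]]
contact_force: [-0.2, -0.3, -0.6]
width: 0.0425
```

play_rows(commands=[[[0, 0, 0.02], [0, 0, 0]], [[0, 0, 0.06], [0, 0, 0]], [[0, 0, 0.1], [0, 0, 0]], [[0, 0, 0.16], [0, 0, 0]], [[0, 0, 0.22], [0, 0, 0]]])

```text
t: 43.8
tcp_pos: [0.471, 0.2198, 0.1714]
ee_rot: [[-0.082, 0.996, 0.029], [0.936, 0.087, -0.341], [-0.342, -0.001, -0.94]]
contact_force: [1.5, 0.7, 0.7]
width: 0.0426
```

```bash
python3 - <<'E'
from h import *
p=r.read_camera("side");marks(p,["knob_grip"],.2)
p=r.read_camera("top");marks(p,["knob_grip"],.2)
g=r.regions_of(p,"knob_grip")
c=[]
for l in np.linspace(20,-25,11)[1:]: c.append(gk((.4715,.239,.226),4.8,l))
rows(c);rows([gk((.4715,.239,z),4.8,-25) for z in(.2,.175,.15,.125,.109)],first=c[-1])
E
```

```text
knob_grip 0.56 [0.4717 0.2428 0.1094]
[[[0.003, 0.01, 0.011], [0.05, 0.004, -0.002]], [[0.003, 0.018, 0.01], [0.1, 0.008, -0.002]], [[0.002, 0.026, 0.008], [0.149, 0.012, -0.002]], [[0.001, 0.035, 0.008], [0.199, 0.016, -0.002]], [[0.0, 0.043, 0.008], [0.249, 0.021, -0.002]]]
[[[-0.001, 0.008, 0.001], [0.05, 0.004, -0.0]], [[-0.001, 0.016, 0.002], [0.1, 0.008, -0.0]], [[-0.002, 0.024, 0.004], [0.149, 0.013, -0.0]], [[-0.003, 0.032, 0.007], [0.199, 0.017, 0.0]], [[-0.003, 0.04, 0.01], [0.249, 0.021, -0.0]]]
[[[0.0, 0.0, -0.052], [0.0, 0.0, 0.0]], [[0.0, 0.0, -0.102], [0.0, 0.0, 0.0]], [[0.0, 0.0, -0.152], [0.0, 0.0, 0.0]], [[0.0, 0.0, -0.202], [0.0, 0.0, 0.0]], [[0.0, 0.0, -0.234], [0.0, 0.0, 0.0]]]
```

play_rows(commands=[[[0.003, 0.01, 0.011], [0.05, 0.004, -0.002]], [[0.003, 0.018, 0.01], [0.1, 0.008, -0.002]], [[0.002, 0.026, 0.008], [0.149, 0.012, -0.002]], [[0.001, 0.035, 0.008], [0.199, 0.016, -0.002]], [[0, 0.043, 0.008], [0.249, 0.021, -0.002]]])

```text
t: 44.55
tcp_pos: [0.4707, 0.2416, 0.173]
ee_rot: [[-0.084, 0.996, -0.006], [0.995, 0.084, 0.046], [0.046, -0.002, -0.999]]
contact_force: [-0.4, -0.3, -0.3]
width: 0.0425
```

play_rows(commands=[[[-0.001, 0.008, 0.001], [0.05, 0.004, 0]], [[-0.001, 0.016, 0.002], [0.1, 0.008, 0]], [[-0.002, 0.024, 0.004], [0.149, 0.013, 0]], [[-0.003, 0.032, 0.007], [0.199, 0.017, 0]], [[-0.003, 0.04, 0.01], [0.249, 0.021, 0]]])

```text
t: 45.05
tcp_pos: [0.4692, 0.2615, 0.1781]
ee_rot: [[-0.075, 0.996, -0.037], [0.902, 0.084, 0.424], [0.425, -0.002, -0.905]]
contact_force: [0.6, -0.9, -0.5]
width: 0.0429
```

play_rows(commands=[[[0, 0, -0.052], [0, 0, 0]], [[0, 0, -0.102], [0, 0, 0]], [[0, 0, -0.152], [0, 0, 0]], [[0, 0, -0.202], [0, 0, 0]], [[0, 0, -0.234], [0, 0, 0]]])

```text
t: 45.55
tcp_pos: [0.4682, 0.2612, 0.0591]
ee_rot: [[-0.074, 0.996, -0.039], [0.903, 0.084, 0.42], [0.422, -0.004, -0.907]]
contact_force: [-0.4, -0.3, -0.4]
width: 0.0429
```

play_rows(commands=[[[0, 0, 0], [0, 0, 0]], [[0, 0, 0], [0, 0, 0]], [[0, 0, 0], [0, 0, 0]], [[0, 0, 0], [0, 0, 0]], [[0, 0, 0], [0, 0, 0]]], gripper=-1)

```text
t: 46.05
tcp_pos: [0.4691, 0.2616, 0.0617]
ee_rot: [[-0.076, 0.996, -0.037], [0.903, 0.085, 0.421], [0.422, -0.001, -0.906]]
contact_force: [-4.5, 3.4, -7.2]
width: 0.0142
```

```bash
python3 - <<'E'
from h import *
o=r.observe();print(o["tcp_pos"],o["contact_force"],o["moment"],o["width"],np.round(o["q"],1))
P0=np.array(o["tcp_pos"]);R0=np.array(o["ee_rot"]);print("yaw",np.degrees(np.arctan2(R0[1,1],R0[0,1])),P0-.0525*R0[:,2])
c=[(P0+[0,0,.001*i],R0) for i in(1,2,2,2,2)]
K=np.array([.471,.239,0]);b=P0+[0,0,.002]
for a in np.linspace(4.4,44,10):
    D=Ro.from_euler("z",-a,degrees=True).as_matrix();c.append((K+D@(b-K),D@R0))
rows(c)
E
```

```text
[0.46905128 0.26159405 0.06173377] [-4.48375699  3.35511892 -7.17131229] [-0.28535787  0.53228128  0.31904319] 0.014200704249632566 [  4.7  16.1 -22.9  51.1  25.   89.8]
yaw 4.852126181320522 [0.47099768 0.23950521 0.109321  ]
[[[0.0, 0.0, 0.002], [0.0, 0.0, 0.0]], [[0.0, 0.0, 0.004], [0.0, 0.0, 0.0]], [[0.0, 0.0, 0.004], [0.0, 0.0, 0.0]], [[0.0, 0.0, 0.004], [0.0, 0.0, 0.0]], [[0.0, 0.0, 0.004], [0.0, 0.0, 0.0]]]
[[[0.003, 0.0, 0.0], [0.0, -0.0, -0.049]], [[0.007, 0.0, 0.0], [-0.0, -0.0, -0.098]], [[0.01, -0.0, 0.0], [0.0, -0.0, -0.147]], [[0.014, -0.001, 0.0], [-0.0, -0.0, -0.196]], [[0.017, -0.002, 0.0], [0.0, -0.0, -0.244]]]
[[[0.003, -0.001, 0.0], [-0.0, -0.0, -0.049]], [[0.006, -0.003, 0.0], [-0.0, -0.0, -0.098]], [[0.01, -0.004, 0.0], [-0.0, -0.0, -0.147]], [[0.012, -0.006, 0.0], [-0.0, 0.0, -0.196]], [[0.015, -0.008, 0.0], [-0.0, -0.0, -0.244]]]
```

play_rows(commands=[[[0.003, 0, 0.002], [0, 0, -0.049]], [[0.007, 0, 0.002], [0, 0, -0.098]], [[0.01, 0, 0.002], [0, 0, -0.147]], [[0.014, -0.001, 0.002], [0, 0, -0.196]], [[0.017, -0.002, 0.002], [0, 0, -0.244]]])

```text
t: 46.55
tcp_pos: [0.4767, 0.2608, 0.0624]
ee_rot: [[0.271, 0.955, 0.122], [0.865, -0.297, 0.404], [0.422, -0.003, -0.906]]
contact_force: [-5.6, 5.7, -7.6]
width: 0.0141
```

play_rows(commands=[[[0.003, -0.001, 0], [0, 0, -0.049]], [[0.006, -0.003, 0], [0, 0, -0.098]], [[0.01, -0.004, 0], [0, 0, -0.147]], [[0.012, -0.006, 0], [0, 0, -0.196]], [[0.015, -0.008, 0], [0, 0, -0.244]]])

```text
t: 47.05
tcp_pos: [0.4832, 0.2572, 0.062]
ee_rot: [[0.575, 0.775, 0.263], [0.702, -0.632, 0.329], [0.421, -0.005, -0.907]]
contact_force: [-9.4, 6.7, -6.7]
width: 0.0143
```

```bash
python3 - <<'E'
from h import *
o=r.observe();print(o["tcp_pos"],o["contact_force"],o["moment"],o["width"],np.round(o["q"],1))
P0=np.array(o["tcp_pos"]);R0=np.array(o["ee_rot"]);print("yaw",np.degrees(np.arctan2(R0[1,1],R0[0,1])),P0-.0525*R0[:,2])
b=P0-[0,0,.001];K=np.array([.5395,.1692,0]);c=[]
for a in np.linspace(100/25,100,25):
    D=Ro.from_euler("z",a,degrees=True).as_matrix();c.append((K+D@(b-K),D@R0))
rows(c)
E
```

```text
[0.48317037 0.25719933 0.06195194] [-9.40005947  6.70193489 -6.71248925] [0.56258493 2.19894325 0.95082243] 0.014266836707738201 [  9.2   7.1 -36.2  27.8  16.4 141.2]
yaw -39.182169857868885 [0.46938404 0.23990927 0.1095675 ]
[[[-0.012, -0.008, -0.002], [-0.0, -0.0, 0.044]], [[-0.023, -0.017, -0.002], [0.0, -0.0, 0.089]], [[-0.034, -0.027, -0.002], [0.0, 0.0, 0.133]], [[-0.044, -0.038, -0.002], [0.0, 0.0, 0.178]], [[-0.053, -0.049, -0.002], [0.0, 0.0, 0.222]]]
[[[-0.008, -0.012, 0.0], [0.0, -0.0, 0.044]], [[-0.016, -0.024, 0.0], [0.0, 0.0, 0.089]], [[-0.023, -0.037, 0.0], [0.0, 0.0, 0.133]], [[-0.029, -0.051, 0.0], [0.0, 0.0, 0.178]], [[-0.033, -0.064, 0.0], [0.0, 0.0, 0.222]]]
[[[-0.004, -0.014, 0.0], [-0.0, 0.0, 0.044]], [[-0.007, -0.028, -0.0], [-0.0, 0.0, 0.089]], [[-0.009, -0.043, 0.0], [-0.0, 0.0, 0.133]], [[-0.009, -0.057, 0.0], [-0.0, 0.0, 0.178]], [[-0.009, -0.072, 0.0], [-0.0, 0.0, 0.222]]]
[[[0.001, -0.015, 0.0], [0.0, 0.0, 0.044]], [[0.003, -0.029, 0.0], [0.0, 0.0, 0.089]], [[0.007, -0.043, 0.0], [0.0, 0.0, 0.133]], [[0.011, -0.057, 0.0], [0.0, 0.0, 0.178]], [[0.016, -0.071, -0.0], [-0.0, 0.0, 0.222]]]
[[[0.006, -0.013, 0.0], [0.0, -0.0, 0.044]], [[0.013, -0.026, 0.0], [0.0, -0.0, 0.089]], [[0.021, -0.038, -0.0], [0.0, -0.0, 0.133]], [[0.03, -0.05, 0.0], [-0.0, 0.0, 0.178]], [[0.039, -0.061, 0.0], [0.0, -0.0, 0.222]]]
```

play_rows(commands=[[[-0.012, -0.008, -0.002], [0, 0, 0.044]], [[-0.023, -0.017, -0.002], [0, 0, 0.089]], [[-0.034, -0.027, -0.002], [0, 0, 0.133]], [[-0.044, -0.038, -0.002], [0, 0, 0.178]], [[-0.053, -0.049, -0.002], [0, 0, 0.222]]])

```text
t: 47.55
tcp_pos: [0.4563, 0.233, 0.0615]
ee_rot: [[0.295, 0.946, 0.132], [0.857, -0.323, 0.402], [0.424, -0.005, -0.906]]
contact_force: [-9.3, 8.1, -5.4]
width: 0.0144
```

```bash
python3 - <<'E'
from h import *
p=r.read_camera("side");marks(p,["knob_grip","mould_in","stone0"],.3)
p=r.read_camera("top");marks(p,["knob_grip","mould_in","stone0"],.3)
o=r.observe();print(o["tcp_pos"],o["contact_force"],o["moment"])
E
```

```text
mould_in 0.8 [0.6472 0.11   0.0431]
stone0 0.72 [0.4302 0.5052 0.0021]
stone0 0.55 [0.6221 0.1236 0.0568]
stone0 0.39 [ 0.8038  0.0475 -0.0013]
knob_grip 0.62 [0.4525 0.215  0.1071]
knob_grip 0.56 [ 0.6131 -0.4607  0.0019]
mould_in 0.73 [0.6518 0.1128 0.0375]
stone0 0.66 [0.6042 0.0874 0.0562]
stone0 0.48 [0.6206 0.1258 0.0554]
[0.45633278 0.23276738 0.06140042] [-12.22729702   5.03218852   1.00636177] [0.44879522 2.46112567 1.07893224]
```

play_rows(commands=[[[-0.008, -0.012, 0], [0, 0, 0.044]], [[-0.016, -0.024, 0], [0, 0, 0.089]], [[-0.023, -0.037, 0], [0, 0, 0.133]], [[-0.029, -0.051, 0], [0, 0, 0.178]], [[-0.033, -0.064, 0], [0, 0, 0.222]]])

```text
t: 48.45
tcp_pos: [0.4394, 0.2004, 0.0615]
ee_rot: [[-0.014, 1.0, -0.013], [0.906, 0.019, 0.423], [0.424, -0.006, -0.906]]
contact_force: [-12.6, 4.3, -3.0]
width: 0.0144
```

play_rows(commands=[[[-0.004, -0.014, 0], [0, 0, 0.044]], [[-0.007, -0.028, 0], [0, 0, 0.089]], [[-0.009, -0.043, 0], [0, 0, 0.133]], [[-0.009, -0.057, 0], [0, 0, 0.178]], [[-0.009, -0.072, 0], [0, 0, 0.222]]])

```text
t: 48.95
tcp_pos: [0.435, 0.1636, 0.0615]
ee_rot: [[-0.323, 0.933, -0.157], [0.846, 0.359, 0.393], [0.424, -0.006, -0.906]]
contact_force: [-12.3, -0.7, -4.6]
width: 0.0144
```

play_rows(commands=[[[0.001, -0.015, 0], [0, 0, 0.044]], [[0.003, -0.029, 0], [0, 0, 0.089]], [[0.007, -0.043, 0], [0, 0, 0.133]], [[0.011, -0.057, 0], [0, 0, 0.178]], [[0.016, -0.071, 0], [0, 0, 0.222]]])

```text
t: 49.45
tcp_pos: [0.444, 0.1274, 0.0616]
ee_rot: [[-0.593, 0.754, -0.282], [0.685, 0.656, 0.317], [0.424, -0.005, -0.906]]
contact_force: [-10.8, -2.4, -5.3]
width: 0.0144
```

```bash
python3 - <<'E'
from h import *
for n in("side","top"):
    p=r.read_camera(n);marks(p,["knob_grip","mould_in","stone0"],.4)
o=r.observe();print(o["tcp_pos"],o["contact_force"],o["moment"],np.round(o["q"],1))
P0=np.array(o["tcp_pos"]);R0=np.array(o["ee_rot"]);G=P0-.0525*R0[:,2]
print("yaw",np.degrees(np.arctan2(R0[1,1],R0[0,1])),G,"ang",np.degrees(np.arctan2(G[1]-.1692,G[0]-.5395)),np.hypot(G[1]-.1692,G[0]-.5395))
E
```

```text
knob_grip 0.58 [0.4594 0.111  0.1091]
mould_in 0.71 [0.6419 0.2378 0.0426]
mould_in 0.87 [0.6428 0.2423 0.0392]
stone0 0.6 [0.6439 0.1887 0.0583]
stone0 0.49 [0.6171 0.222  0.0527]
[0.44420106 0.12728857 0.06153381] [-10.69909427  -5.81547155  -4.25549181] [-1.71936648  1.5556889   1.34870106] [ -6.5  22.6 -13.6  72.9  16.4  39.9]
yaw 40.87522959824629 [0.45891142 0.11068105 0.1091158 ] ang -144.01493006681497 0.09959411146718558
```

```bash
python3 - <<'E'
from h import *
o=r.observe();b=np.array(o["tcp_pos"]);R0=np.array(o["ee_rot"]);K=np.array([.5395,.1692,0])
c=[]
for a in (4,8,12,16,18.8):
    D=Ro.from_euler("z",a,degrees=True).as_matrix();c.append((K+D@(b-K),D@R0))
rows(c)
E
```

```text
[[[0.006, -0.013, 0.0], [0.0, -0.0, 0.044]], [[0.014, -0.026, -0.0], [-0.0, 0.0, 0.089]], [[0.022, -0.038, -0.0], [0.0, -0.0, 0.133]], [[0.03, -0.049, 0.0], [-0.0, 0.0, 0.178]], [[0.037, -0.057, -0.0], [-0.0, 0.0, 0.209]]]
```

play_rows(commands=[[[0.006, -0.013, 0], [0, 0, 0.044]], [[0.014, -0.026, 0], [0, 0, 0.089]], [[0.022, -0.038, 0], [0, 0, 0.133]], [[0.03, -0.049, 0], [0, 0, 0.178]], [[0.037, -0.057, 0], [0, 0, 0.209]]])

```text
t: 50.35
tcp_pos: [0.4633, 0.0986, 0.0616]
ee_rot: [[-0.782, 0.502, -0.368], [0.457, 0.865, 0.21], [0.424, -0.004, -0.906]]
contact_force: [-10.1, -4.0, -5.8]
width: 0.014
```

```bash
python3 - <<'E'
from h import *
for n in("side","top"):
    p=r.read_camera(n);marks(p,["knob_grip","mould_in","stone0"],.4)
o=r.observe();print(o["tcp_pos"],o["contact_force"],o["moment"],np.round(o["q"],1))
P0=np.array(o["tcp_pos"]);R0=np.array(o["ee_rot"]);G=P0-.0525*R0[:,2]
print("yaw",np.degrees(np.arctan2(R0[1,1],R0[0,1])),G,"ang",np.degrees(np.arctan2(G[1]-.1692,G[0]-.5395)),np.hypot(G[1]-.1692,G[0]-.5395))
E
```

```text
knob_grip 0.44 [0.4825 0.0867 0.1087]
mould_in 0.69 [0.4818 0.0856 0.1106]
mould_in 0.65 [0.614  0.2675 0.0432]
mould_in 0.89 [0.6105 0.2698 0.0396]
stone0 0.6 [0.6287 0.2189 0.057 ]
stone0 0.52 [0.5939 0.2447 0.0531]
[0.46346251 0.09861672 0.06157705] [-8.3366169  -6.36349451 -6.03361366] [-1.62225198  0.91957363  1.31302252] [-5.3 27.4 -5.7 79.8 10.1 23. ]
yaw 59.70161502309945 [0.48273595 0.08759011 0.10915014] ang -124.82068123004173 0.0994099144976809
```

play_rows(commands=[[[0, 0, 0], [0, 0, 0]], [[0, 0, 0], [0, 0, 0]], [[0, 0, 0], [0, 0, 0]], [[0, 0, 0], [0, 0, 0]], [[0, 0, 0], [0, 0, 0]]], gripper=0)

```text
t: 51.25
tcp_pos: [0.465, 0.0999, 0.0619]
ee_rot: [[-0.782, 0.505, -0.364], [0.458, 0.863, 0.213], [0.422, -0.0, -0.907]]
contact_force: [0.1, -0.8, 0.6]
width: 0.0427
```

play_rows(commands=[[[0, 0, 0.02], [0, 0, 0]], [[0, 0, 0.06], [0, 0, 0]], [[0, 0, 0.1], [0, 0, 0]], [[0, 0, 0.16], [0, 0, 0]], [[0, 0, 0.22], [0, 0, 0]]])

```text
t: 51.75
tcp_pos: [0.4645, 0.1, 0.1734]
ee_rot: [[-0.782, 0.505, -0.365], [0.458, 0.863, 0.213], [0.422, -0.001, -0.906]]
contact_force: [0.5, -1.0, -0.1]
width: 0.0429
```

```bash
python3 - <<'E'
from h import *
for n in("side","top"):
    p=r.read_camera(n);marks(p,["knob_grip","mould_in"],.3)
c=[]
for l in np.linspace(-25,20,11)[1:]: c.append(gk((.482,.0875,.219),60,l))
rows(c);rows([gk((.482,.0875,z),60,20) for z in(.19,.165,.14,.12,.109)],first=c[-1])
E
```

```text
knob_grip 0.48 [0.482  0.0863 0.1094]
mould_in 0.63 [0.6175 0.2722 0.0362]
[[[0.003, -0.007, -0.003], [-0.025, -0.044, 0.004]], [[0.01, -0.01, -0.006], [-0.05, -0.087, 0.004]], [[0.017, -0.014, -0.008], [-0.075, -0.13, 0.004]], [[0.024, -0.019, -0.009], [-0.1, -0.173, 0.004]], [[0.031, -0.023, -0.01], [-0.125, -0.217, 0.004]]]
[[[0.007, -0.004, -0.0], [-0.025, -0.043, 0.0]], [[0.014, -0.008, 0.001], [-0.05, -0.087, 0.0]], [[0.021, -0.012, 0.002], [-0.075, -0.13, 0.0]], [[0.028, -0.016, 0.004], [-0.1, -0.173, 0.0]], [[0.035, -0.02, 0.006], [-0.125, -0.217, 0.0]]]
[[[0.0, 0.0, -0.058], [0.0, 0.0, 0.0]], [[0.0, 0.0, -0.108], [0.0, 0.0, 0.0]], [[0.0, 0.0, -0.158], [0.0, 0.0, 0.0]], [[0.0, 0.0, -0.198], [0.0, 0.0, 0.0]], [[0.0, 0.0, -0.22], [0.0, 0.0, 0.0]]]
```

play_rows(commands=[[[0.003, -0.007, -0.003], [-0.025, -0.044, 0.004]], [[0.01, -0.01, -0.006], [-0.05, -0.087, 0.004]], [[0.017, -0.014, -0.008], [-0.075, -0.13, 0.004]], [[0.024, -0.019, -0.009], [-0.1, -0.173, 0.004]], [[0.031, -0.023, -0.01], [-0.125, -0.217, 0.004]]])

```text
t: 52.55
tcp_pos: [0.48, 0.0883, 0.166]
ee_rot: [[-0.865, 0.5, -0.035], [0.5, 0.866, 0.021], [0.041, 0.0, -0.999]]
contact_force: [0.5, -0.4, 0.2]
width: 0.043
```

play_rows(commands=[[[0.007, -0.004, 0], [-0.025, -0.043, 0]], [[0.014, -0.008, 0.001], [-0.05, -0.087, 0]], [[0.021, -0.012, 0.002], [-0.075, -0.13, 0]], [[0.028, -0.016, 0.004], [-0.1, -0.173, 0]], [[0.035, -0.02, 0.006], [-0.125, -0.217, 0]]])

```text
t: 53.05
tcp_pos: [0.4973, 0.0783, 0.1691]
ee_rot: [[-0.813, 0.5, 0.3], [0.469, 0.866, -0.172], [-0.346, 0.001, -0.938]]
contact_force: [0.2, 0.3, 0.5]
width: 0.0426
```

```bash
python3 - <<'E'
from h import *
P,R=gk((.482,.0875,.109),60,20);rel(P,R)
E
```

```text
t 53.05 at [0.4973 0.0783 0.1691] rel [ 0.001  0.    -0.219] [ 0.001  0.002 -0.   ] w 0.0426 F [0.2 0.3 0.5]
```

play_rows(commands=[[[0, 0, -0.058], [0, 0, 0]], [[0, 0, -0.108], [0, 0, 0]], [[0, 0, -0.158], [0, 0, 0]], [[0, 0, -0.198], [0, 0, 0]], [[0, 0, -0.219], [0, 0, 0]]])

```text
t: 53.55
tcp_pos: [0.4958, 0.0783, 0.0574]
ee_rot: [[-0.815, 0.499, 0.294], [0.469, 0.866, -0.171], [-0.34, -0.001, -0.94]]
contact_force: [0.3, 0.5, -0.4]
width: 0.0425
```

play_rows(commands=[[[0, 0, 0], [0, 0, 0]], [[0, 0, 0], [0, 0, 0]], [[0, 0, 0], [0, 0, 0]], [[0, 0, 0], [0, 0, 0]], [[0, 0, 0], [0, 0, 0]]], gripper=-1, squeeze=40)

```text
t: 54.05
tcp_pos: [0.4971, 0.0785, 0.06]
ee_rot: [[-0.814, 0.499, 0.297], [0.469, 0.866, -0.17], [-0.343, 0.001, -0.939]]
contact_force: [-1.3, -1.2, -7.1]
width: 0.0143
```

```bash
python3 - <<'E'
from h import *
o=r.observe();print(o["contact_force"],o["moment"],o["width"])
P0=np.array(o["tcp_pos"]);R0=np.array(o["ee_rot"]);G=P0-.0525*R0[:,2];print(G,np.degrees(np.arctan2(R0[1,1],R0[0,1])))
K=np.array([.482,.0873,0]);c=[]
for a in np.linspace(83/15,83,15):
    D=Ro.from_euler("z",a,degrees=True).as_matrix();c.append((K+D@(P0-K),D@R0))
rows(c)
E
```

```text
[-1.277889   -1.15874985 -7.05745312] [0.29720158 0.93255731 0.04058114] 0.014344846256999028
[0.48151637 0.08742063 0.10931126] 60.04273214906728
[[[0.002, 0.003, 0.0], [0.0, -0.0, 0.061]], [[0.003, 0.006, 0.0], [0.0, 0.0, 0.123]], [[0.004, 0.009, 0.0], [0.0, -0.0, 0.184]], [[0.004, 0.013, 0.0], [0.0, -0.0, 0.246]], [[0.005, 0.016, 0.0], [0.0, -0.0, 0.307]]]
[[[-0.0, 0.003, 0.0], [0.0, 0.0, 0.061]], [[-0.0, 0.007, 0.0], [0.0, -0.0, 0.123]], [[-0.001, 0.01, 0.0], [0.0, 0.0, 0.184]], [[-0.002, 0.013, 0.0], [0.0, -0.0, 0.246]], [[-0.003, 0.016, 0.0], [0.0, 0.0, 0.307]]]
[[[-0.002, 0.003, 0.0], [0.0, -0.0, 0.061]], [[-0.003, 0.006, 0.0], [-0.0, -0.0, 0.123]], [[-0.006, 0.008, 0.0], [-0.0, -0.0, 0.184]], [[-0.008, 0.011, 0.0], [-0.0, 0.0, 0.246]], [[-0.011, 0.013, 0.0], [-0.0, 0.0, 0.307]]]
```

play_rows(commands=[[[0.002, 0.003, 0], [0, 0, 0.061]], [[0.003, 0.006, 0], [0, 0, 0.123]], [[0.004, 0.009, 0], [0, 0, 0.184]], [[0.004, 0.013, 0], [0, 0, 0.246]], [[0.005, 0.016, 0], [0, 0, 0.307]]])

```text
t: 54.55
tcp_pos: [0.5004, 0.0873, 0.0605]
ee_rot: [[-0.938, 0.036, 0.344], [0.035, 0.999, -0.01], [-0.344, 0.003, -0.939]]
contact_force: [2.0, 5.1, -7.3]
width: 0.0143
```

play_rows(commands=[[[0, 0.003, 0], [0, 0, 0.061]], [[0, 0.007, 0], [0, 0, 0.123]], [[-0.001, 0.01, 0], [0, 0, 0.184]], [[-0.002, 0.013, 0], [0, 0, 0.246]], [[-0.003, 0.016, 0], [0, 0, 0.307]]])

```text
t: 55.05
tcp_pos: [0.4996, 0.0958, 0.0611]
ee_rot: [[-0.846, -0.432, 0.312], [-0.404, 0.902, 0.152], [-0.347, 0.003, -0.938]]
contact_force: [4.5, 8.8, -8.0]
width: 0.0144
```

play_rows(commands=[[[-0.002, 0.003, 0], [0, 0, 0.061]], [[-0.003, 0.006, 0], [0, 0, 0.123]], [[-0.006, 0.008, 0], [0, 0, 0.184]], [[-0.008, 0.011, 0], [0, 0, 0.246]], [[-0.011, 0.013, 0], [0, 0, 0.307]]])

```text
t: 55.55
tcp_pos: [0.4943, 0.1024, 0.0612]
ee_rot: [[-0.561, -0.801, 0.208], [-0.751, 0.599, 0.279], [-0.348, 0.001, -0.938]]
contact_force: [4.8, 11.8, -8.4]
width: 0.0145
```

```bash
python3 - <<'E'
from h import *
o=r.observe();print(o["contact_force"],o["moment"],o["width"],np.round(o["q"],1))
P0=np.array(o["tcp_pos"]);R0=np.array(o["ee_rot"]);G=P0-.0525*R0[:,2];print(G,np.degrees(np.arctan2(R0[1,1],R0[0,1])),"ang",np.degrees(np.arctan2(G[1]-.1692,G[0]-.5395)))
p=r.read_camera("top");marks(p,["mould_in","knob_grip"],.3)
E
```

```text
[ 4.8296073  11.83734136 -8.35830683] [ 1.86457969 -0.61718323  0.21036353] 0.014509235290159673 [ -9.9   7.8 -32.8  39.9  18.1 -61.6]
[0.48340293 0.08774859 0.11037859] 143.23039479205346 ang -124.55589154740511
mould_in 0.86 [0.6062 0.2766 0.0405]
knob_grip 0.57 [0.4869 0.086  0.1093]
knob_grip 0.4 [ 0.6554 -0.1554  0.0575]
```

play_rows(commands=[[[0, 0, 0], [0, 0, 0]], [[0, 0, 0], [0, 0, 0]], [[0, 0, -0.004], [0, 0, 0]], [[0, 0, -0.012], [0, 0, 0]], [[0, 0, -0.02], [0, 0, 0]]], gripper=-0.5)

```text
t: 56.2
tcp_pos: [0.4934, 0.1007, 0.0501]
ee_rot: [[-0.566, -0.798, 0.207], [-0.749, 0.603, 0.274], [-0.344, 0.0, -0.939]]
contact_force: [-0.1, -0.5, -0.1]
width: 0.0215
```

```bash
python3 - <<'E'
from h import *
o=r.observe();print(o["contact_force"],o["width"])
P0=np.array(o["tcp_pos"]);R0=np.array(o["ee_rot"]);print(P0-.0525*R0[:,2])
for n in("top","side"):
    p=r.read_camera(n);marks(p,["mould_in","knob_grip"],.3)
E
```

```text
[-0.13305095 -0.50282298 -0.08673322] 0.021544537248701794
[0.48257752 0.0862944  0.09936379]
mould_in 0.62 [0.6103 0.2762 0.0396]
mould_in 0.39 [0.6079 0.2693 0.1467]
knob_grip 0.5 [0.4825 0.0872 0.0966]
mould_in 0.91 [0.6125 0.2681 0.0419]
mould_in 0.62 [0.3622 0.3986 0.0012]
knob_grip 0.56 [0.4832 0.0873 0.0991]
```

play_rows(commands=[[[0.003, -0.002, 0], [0, 0, 0]], [[0.005, -0.003, 0], [0, 0, 0]], [[0.007, -0.005, 0], [0, 0, 0]], [[0.008, -0.006, 0], [0, 0, 0]], [[0.009, -0.0065, 0], [0, 0, 0]]])

```text
t: 57.0
tcp_pos: [0.4959, 0.0993, 0.0501]
ee_rot: [[-0.567, -0.799, 0.203], [-0.749, 0.602, 0.278], [-0.344, 0.005, -0.939]]
contact_force: [-11.1, 7.5, 9.5]
width: 0.0212
```

play_rows(commands=[[[-0.006, 0.004, 0], [0, 0, 0]], [[-0.01, 0.007, 0], [0, 0, 0]], [[-0.014, 0.01, 0], [0, 0, 0]], [[-0.016, 0.0115, 0], [0, 0, 0]], [[-0.018, 0.013, 0], [0, 0, 0]]])

```text
t: 57.5
tcp_pos: [0.489, 0.104, 0.0503]
ee_rot: [[-0.566, -0.798, 0.207], [-0.749, 0.603, 0.274], [-0.344, 0.0, -0.939]]
contact_force: [1.7, -1.5, -1.1]
width: 0.0212
```

```bash
python3 - <<'E'
from h import *
o=r.observe();print(o["contact_force"],o["width"])
P0=np.array(o["tcp_pos"]);R0=np.array(o["ee_rot"]);print(P0-.0525*R0[:,2])
for n in("top","side"):
    p=r.read_camera(n);marks(p,["mould_in","knob_grip"],.4)
E
```

```text
[ 1.72226386 -1.48021915 -1.12226569] 0.02121676165415836
[0.47818594 0.08963213 0.09960832]
mould_in 0.76 [0.6134 0.2743 0.0373]
mould_in 0.57 [ 0.8071  0.0466 -0.002 ]
mould_in 0.57 [0.6098 0.2711 0.0421]
mould_in 0.56 [ 0.6158 -0.4663  0.0024]
mould_in 0.48 [ 0.4563 -0.4326  0.    ]
knob_grip 0.54 [0.4866 0.0872 0.0985]
```

play_rows(commands=[[[-0.001, 0.001, 0], [0, 0, 0]], [[-0.002, 0.0015, 0], [0, 0, 0]], [[-0.003, 0.002, 0], [0, 0, 0]], [[-0.004, 0.003, 0], [0, 0, 0]], [[-0.005, 0.0035, 0], [0, 0, 0]]])

```text
t: 58.3
tcp_pos: [0.4866, 0.1057, 0.0503]
ee_rot: [[-0.566, -0.798, 0.207], [-0.749, 0.603, 0.274], [-0.344, 0.0, -0.939]]
contact_force: [4.0, -2.8, -1.1]
width: 0.0212
```

play_rows(commands=[[[-0.001, 0.001, 0], [0, 0, 0]], [[-0.002, 0.0015, 0], [0, 0, 0]], [[-0.003, 0.002, 0], [0, 0, 0]], [[-0.004, 0.003, 0], [0, 0, 0]], [[-0.005, 0.0035, 0], [0, 0, 0]]])

```text
t: 58.8
tcp_pos: [0.4856, 0.1064, 0.0505]
ee_rot: [[-0.566, -0.797, 0.209], [-0.749, 0.604, 0.272], [-0.343, -0.003, -0.939]]
contact_force: [11.3, -6.0, -6.2]
width: 0.0214
```

```bash
python3 - <<'E'
from h import *
o=r.observe();print(o["contact_force"],o["width"])
P0=np.array(o["tcp_pos"]);R0=np.array(o["ee_rot"]);print(P0-.0525*R0[:,2])
for n in("top","side","top","side"):
    p=r.read_camera(n);marks(p,["mould_in","knob_grip"],.45)
E
```

```text
[11.25033776 -5.96061789 -6.18269403] 0.021391360978661088
[0.47464859 0.09211911 0.09983337]
mould_in 0.64 [0.6172 0.2714 0.0387]
knob_grip 0.47 [0.4825 0.0862 0.0992]
mould_in 0.98 [0.6129 0.2696 0.0418]
mould_in 0.48 [0.61   0.266  0.1475]
knob_grip 0.58 [0.4808 0.0873 0.0988]
mould_in 0.56 [0.6173 0.2717 0.0375]
knob_grip 0.61 [0.4825 0.0892 0.0969]
mould_in 0.83 [0.6131 0.2674 0.0419]
knob_grip 0.61 [0.4814 0.0864 0.0997]
```

play_rows(commands=[[[0.006, -0.004, 0], [0, 0, 0]], [[0.012, -0.008, 0], [0, 0, 0]], [[0.016, -0.011, 0], [0, 0, 0]], [[0.016, -0.011, 0], [0, 0, 0]], [[0.016, -0.011, 0], [0, 0, 0]]])

```text
t: 59.9
tcp_pos: [0.4914, 0.1023, 0.0501]
ee_rot: [[-0.567, -0.798, 0.206], [-0.749, 0.603, 0.275], [-0.343, 0.002, -0.939]]
contact_force: [-1.0, -0.1, 0.6]
width: 0.0213
```

play_rows(commands=[[[0, 0, 0], [0, 0, 0]], [[0, 0, 0], [0, 0, 0]], [[0, 0, 0], [0, 0, 0]], [[0, 0, 0], [0, 0, 0]], [[0, 0, 0.01], [0, 0, 0]]], gripper=0)

```text
t: 60.4
tcp_pos: [0.4913, 0.1023, 0.0549]
ee_rot: [[-0.567, -0.798, 0.205], [-0.749, 0.603, 0.275], [-0.343, 0.002, -0.939]]
contact_force: [-0.4, -0.3, 0.1]
width: 0.0426
```

play_rows(commands=[[[0, 0, 0.05], [0, 0, 0]], [[0, 0, 0.12], [0, 0, 0]], [[0, 0, 0.2], [0, 0, 0]], [[0, 0, 0.3], [0, 0, 0]], [[-0.05, -0.05, 0.36], [0, 0, 0]]])

```text
t: 60.9
tcp_pos: [0.4684, 0.0781, 0.2391]
ee_rot: [[-0.563, -0.8, 0.21], [-0.751, 0.601, 0.275], [-0.346, -0.003, -0.938]]
contact_force: [0.6, -1.5, 0.1]
width: 0.0427
```

play_rows(commands=[[[-0.04, -0.08, 0], [0, 0, 0]], [[-0.08, -0.16, 0], [0, 0, 0]], [[-0.1, -0.24, 0], [0, 0, 0]], [[-0.1, -0.32, 0], [0, 0, 0]], [[-0.1, -0.4, 0], [0, 0, 0]]])

```text
t: 61.4
tcp_pos: [0.4161, -0.1244, 0.236]
ee_rot: [[-0.567, -0.797, 0.208], [-0.749, 0.603, 0.274], [-0.344, -0.0, -0.939]]
contact_force: [1.0, 0.3, 0.3]
width: 0.0426
```

```bash
python3 - <<'E'
from h import *
o=r.observe();print(o["tcp_pos"],o["contact_force"],o["width"])
for n in("top","side"):
    p=r.read_camera(n);marks(p,["mould_in","knob_grip","stone0","scoop","scoop_handle","brush","sample_jar","tin","wrench","brick_chunk","tamping_rod","spacer_ring"],.45);save(p,n+"15.png")
    f=cv2.imread("pics/%s15.png"%n)
    a=f[130:270,180:390] if n=="top" else f[60:300,180:400]
    a=cv2.resize(a,(400,int(a.shape[0]*400/a.shape[1])),interpolation=2);a=(255*(a/255.)**.6).astype(np.uint8)
    cv2.imwrite("pics/z_%s.png"%n,cv2.copyMakeBorder(a,0,440-a.shape[0],0,0,0))
cv2.imwrite("pics/c15.png",np.hstack([cv2.imread("pics/z_top.png"),cv2.imread("pics/z_side.png")]))
E
```

```text
[ 0.41613165 -0.12441849  0.23598191] [0.9503758  0.25103016 0.32654361] 0.04263326919118283
mould_in 0.8 [0.6145 0.2693 0.039 ]
knob_grip 0.56 [0.4839 0.0899 0.0955]
stone0 0.66 [0.8066 0.0474 0.0015]
stone0 0.56 [0.6293 0.2181 0.056 ]
scoop 0.93 [ 0.6582 -0.1519  0.0558]
scoop_handle 0.61 [ 0.6745 -0.2451  0.0837]
brush 0.71 [ 0.7038 -0.357   0.0024]
sample_jar 0.73 [0.6318 0.2188 0.0553]
sample_jar 0.62 [ 0.6145 -0.46    0.0025]
tin 0.7 [0.4333 0.5095 0.0007]
wrench 0.67 [0.367  0.4008 0.0032]
wrench 0.63 [ 0.6741 -0.2407  0.086 ]
brick_chunk 0.6 [ 0.4659 -0.4289  0.0012]
tamping_rod 0.85 [ 0.7827 -0.1966 -0.0033]
tamping_rod 0.63 [ 0.7039 -0.3552  0.0018]
tamping_rod 0.57 [ 0.6375 -0.1545  0.0018]
spacer_ring 0.6 [ 0.7843 -0.1972 -0.001 ]
spacer_ring 0.52 [ 0.8091  0.0477 -0.0009]
scoop 0.74 [ 0.6549 -0.1529  0.0555]
scoop_handle 0.82 [ 0.6765 -0.2486  0.0869]
brush 0.61 [ 0.7012 -0.353   0.0039]
sample_jar 0.87 [ 0.6143 -0.4641  0.0034]
tin 0.69 [0.4293 0.5055 0.0011]
wrench 0.69 [0.3631 0.3998 0.0005]
tamping_rod 0.68 [ 7.875e-01 -1.996e-01  7.000e-04]
spacer_ring 0.8 [0.8042 0.0458 0.0027]
spacer_ring 0.52 [ 5.400e-01  1.669e-01 -4.000e-04]
```

View pics/c15.png

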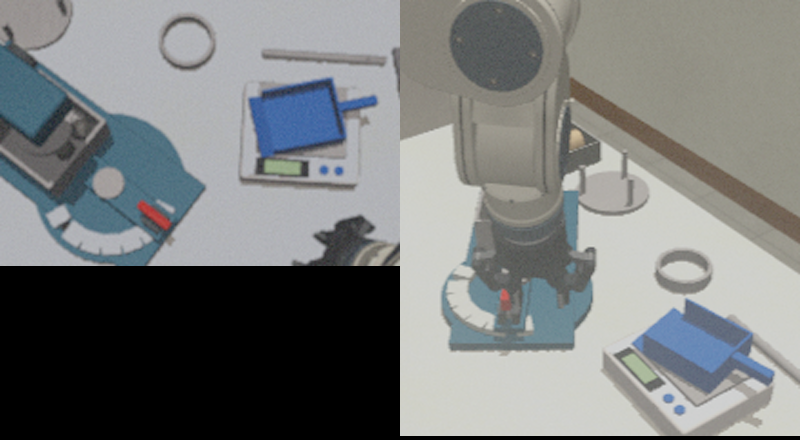

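```bash
python3 - <<'E'
from h import *
print(r.close_job())
E
```

```text
the job is handed in; nothing more can be done
None
```

The job is done and handed in at about 62 s. No verdict came back, so the results below are from my own checks.

**What I did:**
- **Stones:** Two stones were on the bench. One was knocked about 3 cm aside, so I found it again before picking it up. I put both in the scoop on the balance, let go, then tipped them into the mould at its filling station. The camera located both inside it.
- **Scoop:** It stands empty and upright, within about 4 mm of the plate's middle.
- **Plunger and swing:** I lifted the plunger and twisted it about 84° clockwise to its stop in two grips; it stayed out when let go. I then swung the arm to the ram station, twisted the knob back and released it.

**Last checks:**
- **Mould:** It sits under the ram with stones in it.
- **Pin:** The knob reads 96–99 mm high, against 97 mm when home. Pushing the knob both ways met about 13 N, so the arm is locked. I judged the pin home from these two signs and did not see it directly.
- **Other things:** The other objects read where they started, within about 5 mm.

**What went wrong or disagreed:**
- **Fingertips:** They end about 33 mm short of the reported TCP. My first stone grasp therefore closed on nothing, and I corrected for it in every later move.
- **Bench contact:** Finding that offset pressed the closed fingertips on the bare bench at up to about 49 N for a moment. The 40 N limit is stated for the arm and gripper body; I do not know whether fingertip contact counts.
- **Final marks:** The last pictures marked only one stone in the mould. The second had been marked there earlier, just after the swing, and two grey shapes show in the final view.

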